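Pin the drying shelf and load the lasts

ROBOT

A 7-joint arm with a two-finger parallel gripper is mounted at the origin on the work surface. World frame = base frame: x ahead of the robot, y to its left, z up, the work surface at z = 0. Lengths are in m, angles in rad, forces in N, time in s.
With the tool pointing down it reaches from about 0.425 to 0.875 m from the base axis. Payload 4.7 kg.
Tool frame: the origin (TCP) lies between the finger pads; the fingertips stand 22 mm ahead of it and the grasp point (between the pads) lies 3 mm ahead of it; z points along the fingers, y is the line along which they close (so a half turn about z gives the same grasp; the last joint's range is limited). The gripper opens to 87 mm and grips with 3 to 60 N. Pads are 19 mm wide; open, the fingers measure 117 mm over their backs; the gripper's body (75 mm by 190 mm) begins 51 mm behind the grasp point.
Start: joints at [-1.187, 0.321, -0.07, 1.45, 0.023, 1.371, -0.057], TCP at [0.235, 0.606, 0.245] pointing down, gripper open.
Joint ranges: [-2.86, 2.86], [-0.3, 2.09], [-1.38, 1.24], [0.06, 2.45], [-1.56, 4.7], [0.09, 2.05], [-2.69, 2.69]. Speed limits (rad/s): [2.57, 2.57, 3.14, 3.14, 3.14, 3.14, 3.14].

INTERFACE

Orientations are given as a rotation vector (axis times angle).
In Python, from bench import ctrl gives the robot as it stands. The module is installed in compiled form; this text tells all that it offers.
- The arm moves only by the tool send_rows, never from a script. Its argument "motion" is a list of rows, each an object with "claw": the opening, from -1 (shut) to 1 (fully open); "slide": the shift along the tool's x, y, z in mm, a list of three; "delta_rot": the turn, a rotation vector about the tool's x, y, z in rad, a list of three. In form: [{"claw": claw, "slide": [x, y, z], "delta_rot": [ax, ay, az]}, ...]. A call has 1 to 5 rows; each row is the pose to reach, as a shift and turn from the pose commanded when the call began, along the tool's axes at that moment; what a row does not reach only later rows make up. A row lasts 1/10 s, in which the tool goes at most 50 mm and 8.59 degrees, less where a joint would pass 70% of its speed; a pose out of reach is approached as far as the arm can. A call with a gripper value outside its range is refused whole. The fingers move at their own pace and stop on an object; "grip_force" is the grip in N (left out, the last holds). Time passes only in rows, so rows that repeat a pose let the fingers close. It gives the time, the measured TCP pose, the force, the opening and the grip force at its end, in the units of the state.
- ctrl.get_state(): the state, without advancing time (a new reading comes with each control period).
- ctrl.get_image(name): name is "scene" or "top" or "wrist"; returns a dict with "color" (420x560x3 uint8, blue, green, red), "fx", "fy", "cx", "cy" (pixels), "pose" (4x4, takes a point from camera to world coordinates). Camera axes: x right, y down, z forward; pixel columns grow to the right and rows downward; lengths in m; the calibration is good to about 2 mm. A picture is of the moment at which its call begins. There is no depth.
- ctrl.close_job(): hands the job in; it is judged then, once.
The state is a dict: "time": time; "joint_positions": joint angles; "qd": joint speeds; "joint_torque": joint torques, N m; "position": TCP position; "tool_rot": TCP orientation; "ft_force": force on the tool from outside, world axes, zero at the start; "torque": the same for the moment, N m; "grip_width": opening from 0.0 (shut) to 1.0 (fully open); "grip_force": force on a finger pad.
Only numpy, scipy, OpenCV 4.12 (cv2) and the standard library are available. Lean on these libraries where they do the work, as an engineer would, in place of code of your own. Each camera call takes 0.05 s, during which the arm holds its last target. There are 200 camera calls.

TASK

The grey drying shelf lies on its green rack with its holes out of line. Take the two tapered drift pins from the wooden block and push one through shelf and rack at each end until its collar sits flat on the shelf, so that the shelf is pulled into line; leave both pins in. Only then move every shoe last that stands on the bench onto the shelf, sole up on its narrow base as it stands now; let go gently and make sure that they all stay standing still, without pushing the jar, the hammer or the brush aside.

Things in the scene. Friction and masses are not known exactly. Their poses are not given: they have to be found in the camera images.
- rack: green steel rack fixed to the bench: two brackets, one at each end, tied by a low bar. Origin on the bench at its middle; y runs along the rack to its left end, x across it away from the robot, z up. The ledges on top of the brackets lie 92 above the bench and are 8 thick; below them the way is free down to the bench, 84 mm.
- rack_left (a point): centre of the round hole (21.2 diameter, through) in the left (+y) bracket's ledge, at the ledge's upper face, 145 from the rack's middle. It does not move.
- rack_right (a point): the same hole in the right (-y) bracket's ledge.
- shelf: loose grey laminate shelf board, 360 long (y), 130 deep (x), 8 thick, about 0.55 kg, lying on the two ledges (its top is 100 above the bench). Origin at the centre of its underside; axes like the rack's. It slides on the ledges when pushed with some 3 to 6 N; pushing a pin home takes some 10 to 20 N. At the start its holes are 3 to 7 mm off the rack's holes.
- shelf_left (a point): centre of the round hole (21.2 diameter, through) in the left (+y) end of the shelf, at its upper face, 145 from its middle; belongs over rack_left.
- shelf_right (a point): the same hole in the right (-y) end; belongs over rack_right.
- block: wooden tool block on an iron foot, 95 high, the wood 55 x 170, the foot 80 x 190 and 14 thick; about 1.6 kg, loose on the bench (it may get knocked along with its pins). Two 27 mm holes 90 apart along its y (at y = +45 and -45) in which the pins hang by their collars. Origin at the centre of its underside.
- drift0: tapered steel drift pin, upright in the block at the start. Origin: centre of its collar's underside (collar 34 dia, 6 thick); z up. Shank below: 20 dia for 18 mm, then tapering to 5 dia at the tip, 75 below the origin. Above the collar a round black handle, 28 dia, z = 6 to 50, to grip or press. 0.16 kg. The two are alike; either fits either end.
- drift1: tapered steel drift pin, upright in the block at the start. Origin: centre of its collar's underside (collar 34 dia, 6 thick); z up. Shank below: 20 dia for 18 mm, then tapering to 5 dia at the tip, 75 below the origin. Above the collar a round black handle, 28 dia, z = 6 to 50, to grip or press. 0.16 kg. The two are alike; either fits either end.
- last0: wooden child's shoe last, 165 long, 58 wide, 90 high, ~0.32 kg, standing sole up on its comb (narrow flat 82 x 26). Falls when leaned 13 deg. Origin: comb's plane (underside), below the centre of mass; x to the toe, z up. Comb spans x -58 to 24, whole last -78 to 87. Grip from above across y near x = 0: 42 to 45 wide, sides nearly upright from z 53 to 82, narrower below. None if absent.
- last1: wooden child's shoe last, 165 long, 58 wide, 90 high, ~0.32 kg, standing sole up on its comb (narrow flat 82 x 26). Falls when leaned 13 deg. Origin: comb's plane (underside), below the centre of mass; x to the toe, z up. Comb spans x -58 to 24, whole last -78 to 87. Grip from above across y near x = 0: 42 to 45 wide, sides nearly upright from z 53 to 82, narrower below. None if absent.
- last2: wooden child's shoe last, 165 long, 58 wide, 90 high, ~0.32 kg, standing sole up on its comb (narrow flat 82 x 26). Falls when leaned 13 deg. Origin: comb's plane (underside), below the centre of mass; x to the toe, z up. Comb spans x -58 to 24, whole last -78 to 87. Grip from above across y near x = 0: 42 to 45 wide, sides nearly upright from z 53 to 82, narrower below. None if absent.
- jar: cement jar, 64 diameter, 85 high, closed; leave it. Origin at the centre of its underside.
- hammer: hammer, 220 long, lying on the bench; leave it. Origin under its middle.
- brush: shoe brush, 150 x 45 x 34, lying on the bench; leave it. Origin at the centre of its underside.
There are look-alikes about, which are no part of the job. What is shaped like the last1 but turquoise is not meant.

How it is judged:
By the outcome, as a careful person would: the job done as asked, in the order asked, and still so for the second after the job is handed in, with the robot touching nothing.
Of last0, last1, last2 only 2 to 3 are there at a start; the rules pass over those that are not, and their reading is None.
At some moment in a run one of block may be knocked a few centimetres aside while the robot is not near it.
It also fails if it takes over 200 s, if anything falls off the work surface, if the arm or the gripper's body presses on something with over 40 N, if the wrist force passes 120 N, or if a joint passes its speed limit or range.

## Working session

There is one attempt and no reset: what is moved stays moved. The work goes in short steps, Python scripts to look and compute and a tool call to move; the robot and the scene stay as the last step left them, time stands still between calls to the robot, and variables do not carry over. Pictures are saved under pics/ and viewed, at most 14 in all, crops included, and the job is handed in when it is done.

Besides the shell and the picture viewer there is one more tool, called after "Emit:" by a JSON object that holds its "method" and its "body", one argument or row to a line. send_rows: Moves the arm, as the interface text tells. Its arguments: {"type":"object","properties":{"motion":{"type":"array","items":{"type":"object","properties":{"claw":{"type":"number"},"slide":{"type":"array","items":{"type":"number"}},"delta_rot":{"type":"array","items":{"type":"number"}}}}},"grip_force":{"type":"number"}},"required":["motion"]}

```bash
mkdir -p pics
cat > h.py <<'E'
import numpy as np,cv2
from bench import ctrl
def grab(n,tag):
    d=ctrl.get_image(n);cv2.imwrite(f'pics/{tag}.png',d['color']);
    np.savez(f'pics/{tag}.npz',**d);return d
def load(tag): return dict(np.load(f'pics/{tag}.npz'))
def ray(d,u,v):
    P=np.array(d['pose']);r=P[:3,:3]@np.array([(u-d['cx'])/d['fx'],(v-d['cy'])/d['fy'],1]);return P[:3,3],r
def onz(d,u,v,z):
    o,r=ray(d,u,v);return o+r*(z-o[2])/r[2]
def proj(d,p):
    P=np.array(d['pose']);c=P[:3,:3].T@(np.asarray(p)-P[:3,3]);return c[0]/c[2]*d['fx']+d['cx'],c[1]/c[2]*d['fy']+d['cy']
E
python3 - <<'E'
from h import *
for n in('scene','top'):
    d=grab(n,n+'0');print(n,d['fx'],d['cx'],d['cy'],np.round(d['pose'],3).tolist())
print({k:np.round(v,3).tolist() for k,v in ctrl.get_state().items()})
E
```

```text
scene 419.9079093184878 281.3164592537652 212.5000088024262 [[-0.092, 0.846, -0.525, 1.031], [0.996, 0.081, -0.045, 0.011], [0.005, -0.526, -0.85, 0.834], [0.0, 0.0, 0.0, 1.0]]
top 385.80205833207543 279.7357884588363 210.24136626168712 [[-0.005, -0.988, 0.153, 0.4], [-1.0, 0.003, -0.014, -0.039], [0.013, -0.153, -0.988, 1.153], [0.0, 0.0, 0.0, 1.0]]
{'time': 0.1, 'joint_positions': [-1.187, 0.322, -0.07, 1.452, 0.023, 1.371, -0.057], 'qd': [-0.0, -0.003, 0.001, -0.001, -0.001, -0.002, -0.001], 'joint_torque': [-0.0, -49.257, -0.406, -31.34, -0.064, 0.04, 0.0], 'position': [0.235, 0.606, 0.244], 'tool_rot': [-0.577, -3.088, 0.003], 'ft_force': [-0.045, -0.088, 0.378], 'torque': [0.017, 0.035, -0.016], 'grip_force': 0.0, 'grip_width': 1.002}
```

View pics/top0.png

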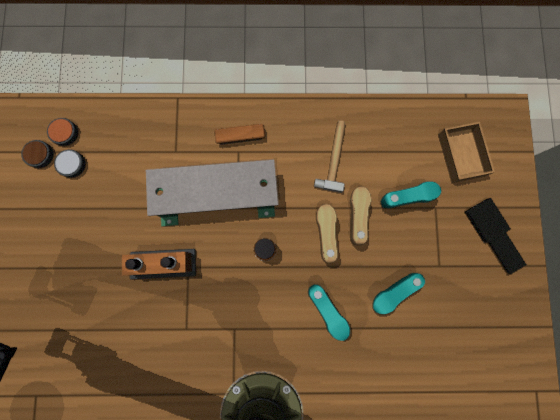

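View pics/scene0.png

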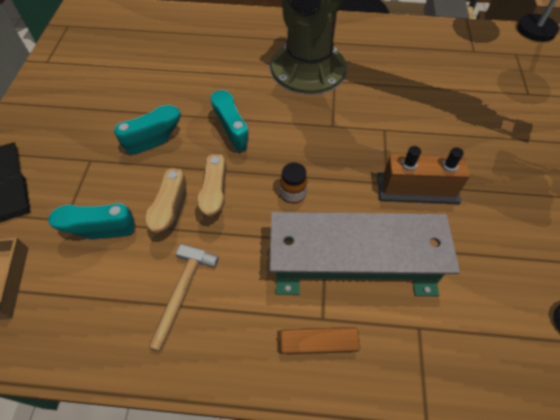

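The top view shows two wooden lasts at about (328,233) and (361,215). The turquoise look-alikes are at (330,312), (400,293) and (411,195). The shelf holes are at (159,191) and (263,183), and the pins are at (133,264) and (168,262). The jar is at (265,248), the brush at (240,133) and the hammer at (335,160). The scene view agrees.

Run:
```python
from h import *
t=load('top0');s=load('scene0')
def blobs(d,lo,hi,amin=60):
    h=cv2.cvtColor(d['color'],cv2.COLOR_BGR2HSV);m=cv2.inRange(h,lo,hi);m=cv2.morphologyEx(m,cv2.MORPH_OPEN,np.ones((3,3)))
    n,l,st,c=cv2.connectedComponentsWithStats(m)
    return [(st[i][:5].tolist(),c[i].round(1).tolist()) for i in range(1,n) if st[i][4]>amin]
for n,d in(('top',t),('scene',s)):
    print(n,'yellow',blobs(d,(13,60,165),(28,150,255),150))
    print('teal',blobs(d,(80,120,80),(100,255,255),150))
    print('green',blobs(d,(60,100,20),(90,255,140),40))
print('shelfL',onz(t,159,191,.1),onz(s,435,242,.1));print('shelfR',onz(t,263,183,.1),onz(s,289,240.5,.1))
print('pinA',onz(t,133,264,.145),onz(s,455,154,.145),'pinB',onz(t,168,261,.145),onz(s,413,152,.145))
for u,v in((330,253),(361,235)):print('heel',onz(t,u,v,.09))
for u,v in((215,160),(172,174)):print('heel s',onz(s,u,v,.09))
print('jar',onz(t,265,248,.085),'brush',onz(t,240,133,.034),'hammer',onz(t,330,185,.02))
d=grab('wrist','w0');print(d['fx'],np.round(d['pose'],3).tolist())
a=cv2.resize(t['color'][150:290,110:290],None,fx=4,fy=4,interpolation=cv2.INTER_CUBIC);cv2.imwrite('pics/c1.png',a)
b=cv2.resize(t['color'][170:280,300:390],None,fx=5,fy=5,interpolation=cv2.INTER_CUBIC);cv2.imwrite('pics/c2.png',b)
```

```text
top yellow [([330, 121, 13, 59, 243], [336.0, 149.9]), ([454, 148, 28, 26, 433], [466.5, 160.8]), ([353, 188, 18, 54, 666], [360.8, 211.1]), ([318, 205, 19, 48, 656], [327.4, 226.9])]
teal [([385, 182, 56, 24, 754], [415.2, 193.6]), ([373, 274, 52, 40, 867], [396.0, 294.8]), ([309, 285, 41, 55, 915], [330.3, 314.7])]
green [([431, 183, 10, 14, 101], [435.8, 189.4]), ([394, 191, 11, 15, 80], [399.6, 198.4]), ([382, 197, 12, 11, 66], [386.3, 202.9]), ([259, 206, 15, 9, 89], [266.5, 210.0]), ([162, 215, 7, 11, 59], [164.5, 219.6]), ([170, 215, 8, 9, 58], [173.8, 218.8]), ([385, 273, 30, 20, 127], [399.7, 282.4]), ([416, 274, 9, 10, 50], [420.6, 278.1]), ([391, 299, 8, 8, 42], [394.5, 301.6]), ([340, 331, 10, 10, 56], [344.6, 335.8])]
scene yellow [([199, 156, 24, 56, 875], [211.4, 187.4]), ([147, 171, 34, 58, 963], [162.7, 202.8]), ([153, 260, 41, 87, 549], [172.7, 304.2])]
teal [([211, 91, 36, 46, 733], [227.9, 111.0]), ([115, 106, 65, 31, 890], [149.4, 120.6]), ([49, 204, 79, 25, 1322], [84.5, 215.8])]
green [([14, 0, 46, 38, 937], [36.2, 12.7]), ([211, 91, 37, 60, 751], [229.2, 121.1
[... 260 characters left out ...]
61733322 0.28131658 0.1       ]
shelfR [ 0.63951644 -0.00736224  0.1       ] [ 0.64118858 -0.00599635  0.1       ]
pinA [0.41633569 0.3255767  0.145     ] [0.42567219 0.3280818  0.145     ] pinB [0.42361454 0.23604902 0.145     ] [0.42866705 0.23977011 0.145     ]
heel [ 0.44480504 -0.19139141  0.09      ]
heel [ 0.49404181 -0.27860761  0.09      ]
heel s [ 0.44706187 -0.18945339  0.09      ]
heel s [ 0.49502711 -0.27695189  0.09      ]
jar [ 0.45946394 -0.01279603  0.085     ] brush [0.80940311 0.06448589 0.034     ] hammer [ 0.65125372 -0.20641117  0.02      ]
337.5424124128315 [[0.361, 0.905, 0.225, 0.173], [0.933, -0.35, -0.089, 0.63], [-0.002, 0.242, -0.97, 0.383], [0.0, 0.0, 0.0, 1.0]]
```

View pics/c1.png

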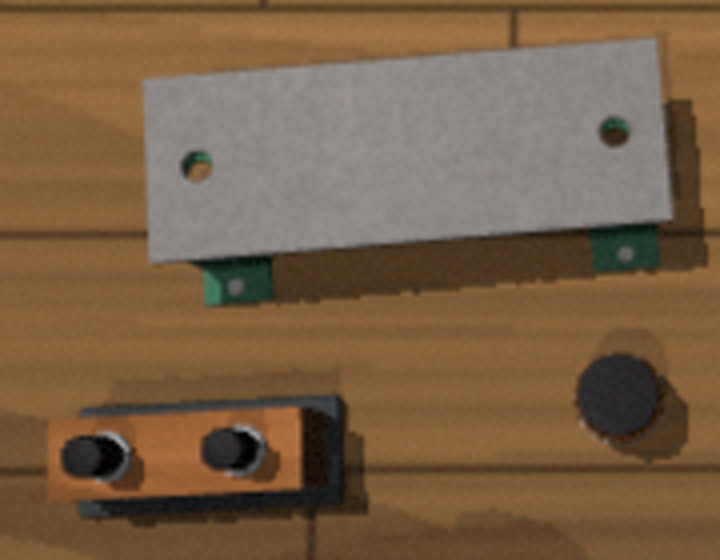

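View pics/c2.png

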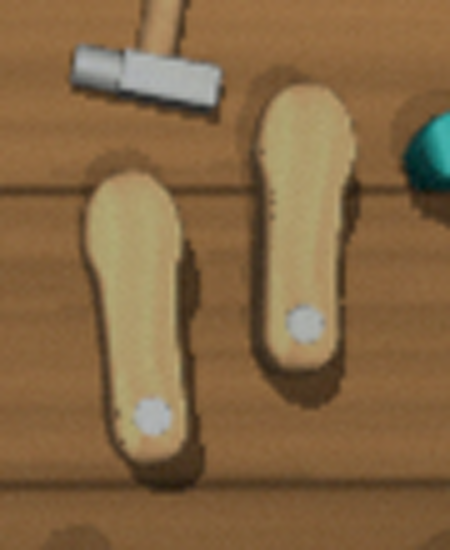

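Both wooden lasts are clear in the crop, with the white heel plate towards the robot and the toe towards +x. The pins stand upright in the block, and green shows through the shelf holes. Next is a move helper, then over the block.

```bash
cat >> h.py <<'E'
from scipy.spatial.transform import Rotation as Ro
def go(x,y,z,yaw=90):
    """yaw: world azimuth (deg) of tool y, pointing down"""
    s=ctrl.get_state();R=Ro.from_rotvec(s['tool_rot']);a=np.radians(yaw)
    yt=np.array([np.cos(a),np.sin(a),0]);zt=np.array([0,0,-1.]);xt=np.cross(yt,zt)
    T=Ro.from_matrix(np.c_[xt,yt,zt])
    sl=R.inv().apply(np.array([x,y,z])-s['position'])*1000
    print('go slide',sl.round(1).tolist(),'rot',(R.inv()*T).as_rotvec().round(4).tolist(),'at',np.round(s['position'],4),'F',np.round(s['ft_force'],1),'w',round(s['grip_width'],3),'t',s['time'])
E
python3 -c "
from h import *
go(.43,.281,.30,90)"
```

```text
go slide [-299.4, -232.3, -55.9] rot [-0.0014, -0.0002, -0.3697] at [0.2348 0.6057 0.2437] F [-0.1  1.  -0.2] w 1.0 t 0.15
```

Emit:
{"method": "send_rows", "body": {
  "motion": [
    {"claw": 1, "slide": [-299, -232, -56], "delta_rot": [0, 0, -0.37]},
    {"claw": 1, "slide": [-299, -232, -56], "delta_rot": [0, 0, -0.37]},
    {"claw": 1, "slide": [-299, -232, -56], "delta_rot": [0, 0, -0.37]},
    {"claw": 1, "slide": [-299, -232, -56], "delta_rot": [0, 0, -0.37]},
    {"claw": 1, "slide": [-299, -232, -56], "delta_rot": [0, 0, -0.37]}
  ]
}}

```text
time: 0.65
position: [0.363, 0.3922, 0.2812]
tool_rot: [0.001, -3.142, 0.0]
ft_force: [-0.3, 0.1, 0.6]
grip_width: 1.0
grip_force: 0.0
```

```bash
python3 -c "
from h import *
go(.43,.281,.30,90)"
```

```text
go slide [-67.0, -111.2, -18.8] rot [-0.0, -0.0, 0.0003] at [0.363  0.3922 0.2812] F [-0.3  0.1  0.6] w 1.0 t 0.65
```

Emit:
{"method": "send_rows", "body": {
  "motion": [
    {"claw": 1, "slide": [-50, -20, 0], "delta_rot": [0, 0, 0]},
    {"claw": 1, "slide": [-257, -111, 81], "delta_rot": [0, 0, 0]},
    {"claw": 1, "slide": [-257, -111, 81], "delta_rot": [0, 0, 0]},
    {"claw": 1, "slide": [-257, -111, 81], "delta_rot": [0, 0, 0]},
    {"claw": 1, "slide": [-257, -111, 81], "delta_rot": [0, 0, 0]}
  ]
}}

```text
time: 1.15
position: [0.5828, 0.299, 0.2139]
tool_rot: [0.001, -3.142, -0.0]
ft_force: [-0.1, 0.3, 0.7]
grip_width: 1.0
grip_force: 0.0
```

Emit:
{"method": "send_rows", "body": {
  "motion": [
    {"claw": 1, "slide": [-78, -34, 24], "delta_rot": [0, 0, 0]},
    {"claw": 1, "slide": [-78, -34, 24], "delta_rot": [0, 0, 0]},
    {"claw": 1, "slide": [-78, -34, 24], "delta_rot": [0, 0, 0]}
  ]
}}

```text
time: 1.45
position: [0.6629, 0.2593, 0.1867]
tool_rot: [-0.012, -3.14, 0.01]
ft_force: [0.1, -1.3, -1.3]
grip_width: 1.0
grip_force: 0.0
```

```bash
python3 -c "
from h import *
d=grab('wrist','wL');print(proj(d,[.617,.281,.1]))
go(.645,-.007,.2,90)"
```

```text
(np.float64(310.5862668607117), np.float64(156.02584861759772))
go slide [14.5, -269.5, -11.0] rot [-0.0033, -0.0025, -0.0048] at [0.6608 0.2624 0.188 ] F [0.7 0.9 0. ] w 0.999 t 1.5
```

Emit:
{"method": "send_rows", "body": {
  "motion": [
    {"claw": 1, "slide": [14, -225, -11], "delta_rot": [0, 0, 0]},
    {"claw": 1, "slide": [14, -225, -11], "delta_rot": [0, 0, 0]},
    {"claw": 1, "slide": [14, -225, -11], "delta_rot": [0, 0, 0]},
    {"claw": 1, "slide": [14, -225, -11], "delta_rot": [0, 0, 0]},
    {"claw": 1, "slide": [14, -225, -11], "delta_rot": [0, 0, 0]}
  ]
}}

```text
time: 2.0
position: [0.6445, 0.0362, 0.2031]
tool_rot: [0.006, 3.14, -0.002]
ft_force: [0.6, 0.7, -0.7]
grip_width: 1.003
grip_force: 0.0
```

Emit:
{"method": "send_rows", "body": {
  "motion": [
    {"claw": 1, "slide": [0, -40, 0], "delta_rot": [0, 0, 0]},
    {"claw": 1, "slide": [0, -40, 0], "delta_rot": [0, 0, 0]},
    {"claw": 1, "slide": [0, -40, 0], "delta_rot": [0, 0, 0]}
  ]
}}

```text
time: 2.3
position: [0.6451, 0.0013, 0.2025]
tool_rot: [0.001, 3.141, 0.002]
ft_force: [-0.3, 1.5, 0.6]
grip_width: 1.002
grip_force: 0.0
```

```bash
python3 -c "
from h import *
d=grab('wrist','wR');u,v=proj(d,[.64,-.007,.1]);print(u,v)
l=load('wL')['color'];a=l[90:220,240:380];u,v=int(u),int(v);b=d['color'][v-65:v+65,u-70:u+70]
cv2.imwrite('pics/c3.png',cv2.resize(np.vstack([a,b]),None,fx=2.3,fy=2.3,interpolation=cv2.INTER_CUBIC) if 0 else cv2.resize(np.hstack([a,b]),None,fx=2.85,fy=2.85,interpolation=cv2.INTER_CUBIC));print(u,v)
go(.43,.281,.30,90)"
```

```text
266.2613290351801 209.81280603769974
266 209
go slide [214.6, 278.6, -97.4] rot [0.0019, 0.0005, 0.0019] at [0.6452 0.003  0.2022] F [-0.4  0.9 -0.3] w 1.0 t 2.35
```

View pics/c3.png

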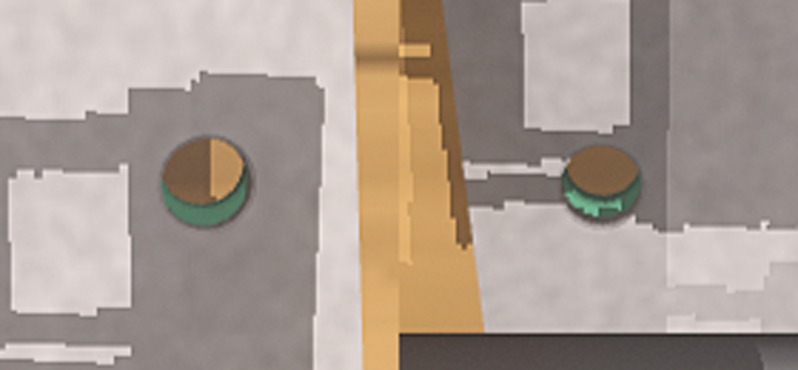

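The left crop shows the shelf hole at about (205,182) with a green crescent along its +x side. The right crop shows the hole at about (601,183), also with green on the +x side. So the rack holes lie towards -x of the shelf holes, and I fit the circles next.

```bash
cat > fit.py <<'E'
from h import *
from scipy.optimize import least_squares
def fit(d,u,v,r=30):
    u,v=int(u),int(v);K=4;c=cv2.resize(d['color'][v-r:v+r,u-r:u+r],None,fx=K,fy=K,interpolation=cv2.INTER_CUBIC)
    h=cv2.cvtColor(c,cv2.COLOR_BGR2HSV);ins=((h[...,1]>75)).astype(np.uint8)
    n,l,st,ce=cv2.connectedComponentsWithStats(ins);i=l[r*K,r*K] or 1+np.argmax(st[1:,4]);m=(l==i).astype(np.uint8)
    m=cv2.morphologyEx(m,cv2.MORPH_CLOSE,np.ones((9,9)))
    cn=max(cv2.findContours(m,0,1)[0],key=cv2.contourArea)[:,0]
    P=lambda q,z:np.array([onz(d,(a+.5)/K-.5+u-r,(b+.5)/K-.5+v-r,z)[:2] for a,b in q])*1000
    def circ(p,R=None):
        f=(lambda x:np.hypot(*(p-x[:2]).T)-(R or x[2]));s=least_squares(f,[*p.mean(0),10],loss='soft_l1',f_scale=.3);return s.x.round(2)[:2 if R else 3],np.abs(s.fun).mean().round(2)
    print('shelf',circ(P(cn,.1)),'fixR',circ(P(cn,.1),10.6))
    g=((h[...,0]>50)&(h[...,0]<95)&(h[...,1]>60)&(m>0))
    q=[]
    for a in range(g.shape[1]):
        b=np.flatnonzero(g[:,a])
        if len(b)>8: q.append((a,b.min()))
    q=np.array(q)[6:-6];print('green cols',len(q))
    for z in(.084,.092):print('rack z',z,circ(P(q,z),10.6))
    o=onz(d,u,v,.09);print('cam',np.round(np.array(d['pose'])[:3,3],3))
if __name__=='__main__':
    fit(load('wL'),240+205/2.85,90+182/2.85);fit(load('wR'),196+(601-399)/2.85,144+183/2.85)
E
python3 fit.py
```

```text
shelf (array([612.86, 281.33,   8.07]), np.float64(0.6)) fixR (array([609.83, 280.57]), np.float64(2.16))
green cols 0fit.py:11: RuntimeWarning: Mean of empty slice.
  f=(lambda x:np.hypot(*(p-x[:2]).T)-(R or x[2]));s=least_squares(f,[*p.mean(0),10],loss='soft_l1',f_scale=.3);return s.x.round(2)[:2 if R else 3],np.abs(s.fun).mean().round(2)
  ret = ret.dtype.type(ret / rcount)
Traceback (most recent call last):
  File "fit.py", line 22, in <module>
    fit(load('wL'),240+205/2.85,90+182/2.85);fit(load('wR'),196+(601-399)/2.85,144+183/2.85)
    ~~~^^^^^^^^^^^^^^^^^^^^^^^^^^^^^^^^^^^^^
  File "fit.py", line 19, in fit
    for z in(.084,.092):print('rack z',z,circ(P(q,z),10.6))
                                         ~~~~^^^^^^^^^^^^^
  File "fit.py", line 11, in circ
    f=(lambda x:np.hypot(*(p-x[:2]).T)-(R or x[2]));s=least_squares(f,[*p.mean(0),10],loss='soft_l1',f_scale=.3);return s.x.round(2)[:2 if R else 3],np.abs(s.fun).mean().round(2)
                                                                      ^^^^^^^^^^^^^^^
TypeError: Value after * must be an iterable, not numpy.float64
```

```bash
python3 - <<'E'
s=open('fit.py').read()
s=s.replace("ins=((h[...,1]>75)).astype(np.uint8)","b_,g_,r_=[c[...,k].astype(int) for k in range(3)];gr=g_>r_+12;br=r_>b_+18;ins=(gr|br).astype(np.uint8)")
s=s.replace("g=((h[...,0]>50)&(h[...,0]<95)&(h[...,1]>60)&(m>0))","g=gr&(m>0)")
open('fit.py','w').write(s)
E
python3 fit.py
python3 -c "
from h import *
d=load('wL')['color'];print([d[y,240+205//2.85.__int__() if 0 else 311].tolist() for y in range(132,176,3)])"
```

```text
shelf (array([615.35, 281.45,  10.01]), np.float64(0.16)) fixR (array([615.27, 281.45]), np.float64(0.58))
green cols 108
rack z 0.084 (array([611.91, 282.18]), np.float64(0.07))
rack z 0.092 (array([611.03, 281.45]), np.float64(0.07))
cam [0.597 0.261 0.326]
shelf (array([635.1 ,  -6.67,   7.45]), np.float64(0.79)) fixR (array([639.04,  -6.82]), np.float64(2.43))
green cols 0
[[134, 137, 145], [132, 136, 146], [97, 101, 113], [70, 92, 117], [67, 89, 114], [69, 90, 115], [67, 87, 113], [67, 88, 114], [70, 92, 119], [71, 97, 127], [77, 91, 64], [98, 120, 85], [97, 119, 86], [132, 135, 144], [136, 137, 146]]fit.py:11: RuntimeWarning: Mean of empty slice.
  f=(lambda x:np.hypot(*(p-x[:2]).T)-(R or x[2]));s=least_squares(f,[*p.mean(0),10],loss='soft_l1',f_scale=.3);return s.x.round(2)[:2 if R else 3],np.abs(s.fun).mean().round(2)
  ret = ret.dtype.type(ret / rcount)
Traceback (most recent call last):
  File "fit.py", line 22, in <module>
    fit(load('wL'),240+205/2.85,90+182/2.85);fit(load('wR'),196+(601-399)/2.85,144+183/2.85)
                                             ~~~^^^^^^^^^^^^^^^^^^^^^^^^^^^^^^^^^^^^^^^^^^^^
  File "fit.py", line 19, in fit
    for z in(.084,.092):print('rack z',z,circ(P(q,z),10.6))
                                         ~~~~^^^^^^^^^^^^^
  File "fit.py", line 11, in circ
    f=(lambda x:np.hypot(*(p-x[:2]).T)-(R or x[2]));s=least_squares(f,[*p.mean(0),10],loss='soft_l1',f_scale=.3);return s.x.round(2)[:2 if R else 3],np.abs(s.fun).mean().round(2)
                                                                      ^^^^^^^^^^^^^^^
TypeError: Value after * must be an iterable, not numpy.float64
```

```bash
sed -i 's/gr=g_>r_+12;br=r_>b_+18/gr=g_>1.12*r_;br=r_>1.25*b_/' fit.py
python3 - <<'E'
from fit import *
fit(load('wL'),240+205/2.85,90+182/2.85)
c=load('wR')['color'];print([c[y,267].tolist() for y in range(190,228,3)])
try: fit(load('wR'),267,208)
except Exception as e:print(e)
E
```

```text
shelf (array([615.43, 281.48,   9.99]), np.float64(0.16)) fixR (array([615.38, 281.54]), np.float64(0.59))
green cols 108
rack z 0.084 (array([611.86, 282.15]), np.float64(0.08))
rack z 0.092 (array([610.98, 281.41]), np.float64(0.08))
cam [0.597 0.261 0.326]
[[171, 173, 183], [110, 113, 119], [64, 94, 125], [68, 94, 123], [66, 94, 122], [68, 94, 122], [67, 94, 123], [68, 96, 126], [79, 96, 71], [76, 92, 73], [81, 88, 86], [147, 150, 159], [185, 187, 198]]
shelf (array([638.1 ,  -6.74,   9.73]), np.float64(0.2)) fixR (array([637.95,  -6.75]), np.float64(0.88))
green cols 97
rack z 0.084 (array([635.88,  -6.98]), np.float64(0.11))
rack z 0.092 (array([633.74,  -6.7 ]), np.float64(0.1))
cam [0.579 0.002 0.342]
```

Emit:
{"method": "send_rows", "body": {
  "motion": [
    {"claw": 1, "slide": [215, 278, -97], "delta_rot": [0, 0, 0]},
    {"claw": 1, "slide": [215, 278, -97], "delta_rot": [0, 0, 0]},
    {"claw": 1, "slide": [215, 278, -97], "delta_rot": [0, 0, 0]},
    {"claw": 1, "slide": [215, 278, -97], "delta_rot": [0, 0, 0]},
    {"claw": 1, "slide": [215, 278, -97], "delta_rot": [0, 0, 0]}
  ]
}}

```text
time: 2.85
position: [0.4954, 0.1955, 0.2691]
tool_rot: [-0.007, 3.141, 0.002]
ft_force: [-0.0, 0.7, -0.2]
grip_width: 0.997
grip_force: 0.0
```

Emit:
{"method": "send_rows", "body": {
  "motion": [
    {"claw": 1, "slide": [70, 85, 0], "delta_rot": [0, 0, 0]},
    {"claw": 1, "slide": [70, 85, 0], "delta_rot": [0, 0, 0]},
    {"claw": 1, "slide": [70, 85, 0], "delta_rot": [0, 0, 0]},
    {"claw": 1, "slide": [70, 85, 0], "delta_rot": [0, 0, 0]}
  ]
}}

```text
time: 3.25
position: [0.4252, 0.2802, 0.2685]
tool_rot: [-0.014, 3.141, 0.001]
ft_force: [1.2, -0.6, 0.4]
grip_width: 1.002
grip_force: 0.0
```

```bash
python3 -c "
from h import *
d=grab('wrist','wB');print(proj(d,[.42,.327,.145]),proj(d,[.425,.237,.145]))
go(.43,.281,.30,90)"
```

```text
(np.float64(336.1187184139213), np.float64(203.77598949187185)) (np.float64(223.65925021194747), np.float64(208.8372581071648))
go slide [-3.0, 3.1, -31.6] rot [-0.0001, 0.0007, 0.0045] at [0.4271 0.2778 0.2684] F [ 0.2 -1.1  0.3] w 1.001 t 3.3
```

View pics/wB.png

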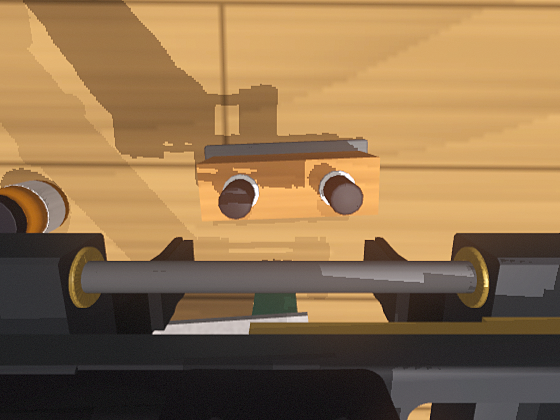

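The wrist view shows the handle tops at about (345,195) and (235,204), with their pale collars behind them at (337,190) and (240,188).

```bash
python3 -c "
from h import *
d=load('wB')
print('tops',onz(d,345,196,.145),onz(d,235,205,.145))
print('collars',onz(d,337,190.5,.101),onz(d,240,191,.101))
t=load('top0');print('top-collars',onz(t,136,264,.101),onz(t,169.3,262.5,.101),'tops',onz(t,129.8,264.5,.145),onz(t,164.3,262.5,.145))
go(.42,.320,.20,90)"
```

```text
tops [0.41359255 0.33373656 0.145     ] [0.42175259 0.24616327 0.145     ]
collars [0.41757545 0.33503931 0.101     ] [0.41887749 0.24540236 0.101     ]
top-collars [0.41702604 0.33346417 0.101     ] [0.4206356  0.24440999 0.101     ] tops [0.41509603 0.33370975 0.145     ] [0.41981642 0.24540943 0.145     ]
go slide [6.9, 42.2, 68.4] rot [-0.0001, 0.0007, 0.0045] at [0.4271 0.2778 0.2684] F [ 0.2 -1.1  0.3] w 1.001 t 3.3
```

Emit:
{"method": "send_rows", "body": {
  "motion": [
    {"claw": 0.4, "slide": [12, 56, 50], "delta_rot": [0, 0, 0.004]},
    {"claw": 0.4, "slide": [12, 56, 50], "delta_rot": [0, 0, 0.004]},
    {"claw": 0.4, "slide": [12, 56, 90], "delta_rot": [0, 0, 0.004]},
    {"claw": 0.4, "slide": [12, 56, 130], "delta_rot": [0, 0, 0.004]},
    {"claw": 0.4, "slide": [12, 56, 140], "delta_rot": [0, 0, 0.004]}
  ]
}}

```text
time: 3.8
position: [0.4149, 0.329, 0.1237]
tool_rot: [-0.01, -3.136, 0.01]
ft_force: [-0.8, -0.5, -0.4]
grip_width: 0.715
grip_force: 0.0
```

```bash
python3 -c "
from h import *
go(.4155,.334,.128,90)"
```

```text
go slide [-0.5, 5.0, -4.4] rot [-0.0062, -0.0056, -0.0062] at [0.4149 0.329  0.1237] F [-0.8 -0.5 -0.4] w 0.715 t 3.8
```

Emit:
{"method": "send_rows", "body": {
  "motion": [
    {"claw": 0.4, "slide": [0, 2, -2], "delta_rot": [0, 0, 0]},
    {"claw": 0.4, "slide": [0, 2, -2], "delta_rot": [0, 0, 0]}
  ]
}}

```text
time: 4.0
position: [0.4177, 0.3351, 0.1324]
tool_rot: [0.008, 3.139, 0.003]
ft_force: [0.4, 1.1, 0.3]
grip_width: 0.701
grip_force: 0.0
```

```bash
python3 -c "
from h import *
go(.4155,.334,.128,90)"
```

```text
go slide [2.3, -1.1, 4.3] rot [0.0022, 0.0026, -0.0049] at [0.4177 0.3351 0.1324] F [0.4 1.1 0.3] w 0.701 t 4.0
```

Emit:
{"method": "send_rows", "body": {
  "grip_force": 25,
  "motion": [
    {"claw": 0.4, "slide": [1, -1, 3], "delta_rot": [0, 0, -0.003]},
    {"claw": -1, "slide": [1, -1, 3], "delta_rot": [0, 0, -0.003]},
    {"claw": -1, "slide": [1, -1, 3], "delta_rot": [0, 0, -0.003]},
    {"claw": -1, "slide": [1, -1, 3], "delta_rot": [0, 0, -0.003]},
    {"claw": -1, "slide": [1, -1, 3], "delta_rot": [0, 0, -0.003]}
  ]
}}

```text
time: 4.5
position: [0.4151, 0.3335, 0.1275]
tool_rot: [0.001, 3.141, 0.001]
ft_force: [0.3, -0.0, -1.3]
grip_width: 0.423
grip_force: 0.0
```

Emit:
{"method": "send_rows", "body": {
  "grip_force": 50,
  "motion": [
    {"claw": -1, "slide": [0, 0, 0], "delta_rot": [0, 0, 0]},
    {"claw": -1, "slide": [0, 0, 0], "delta_rot": [0, 0, 0]},
    {"claw": -1, "slide": [0, 0, 0], "delta_rot": [0, 0, 0]}
  ]
}}

```text
time: 4.8
position: [0.4151, 0.3337, 0.1274]
tool_rot: [0.001, 3.141, 0.001]
ft_force: [0.7, 1.3, 1.5]
grip_width: 0.309
grip_force: 50.0
```

```bash
python3 -c "
from h import *
go(.4155,.334,.128,90)"
```

```text
go slide [-0.4, 0.3, -0.6] rot [0.0004, 0.0003, -0.0007] at [0.4151 0.3337 0.1274] F [0.7 1.3 1.5] w 0.309 t 4.8
```

Emit:
{"method": "send_rows", "body": {
  "motion": [
    {"claw": -1, "slide": [0, 0, -40], "delta_rot": [0, 0, 0]},
    {"claw": -1, "slide": [0, 0, -85], "delta_rot": [0, 0, 0]},
    {"claw": -1, "slide": [0, 0, -125], "delta_rot": [0, 0, 0]},
    {"claw": -1, "slide": [-30, 0, -130], "delta_rot": [0, 0, 0]},
    {"claw": -1, "slide": [-70, -10, -130], "delta_rot": [0, 0, 0]}
  ]
}}

```text
time: 5.3
position: [0.4845, 0.3265, 0.2598]
tool_rot: [-0.008, 3.139, 0.006]
ft_force: [0.4, 0.5, -2.1]
grip_width: 0.31
grip_force: 50.0
```

Emit:
{"method": "send_rows", "body": {
  "motion": [
    {"claw": -1, "slide": [-45, -15, 0], "delta_rot": [0, 0, 0]},
    {"claw": -1, "slide": [-90, -30, 0], "delta_rot": [0, 0, 0]},
    {"claw": -1, "slide": [-118, -40, 0], "delta_rot": [0, 0, 0]},
    {"claw": -1, "slide": [-118, -40, 0], "delta_rot": [0, 0, 0]},
    {"claw": -1, "slide": [-118, -40, 0], "delta_rot": [0, 0, 0]}
  ]
}}

```text
time: 5.8
position: [0.6029, 0.2827, 0.2559]
tool_rot: [-0.004, -3.139, 0.001]
ft_force: [-1.1, 0.7, -2.1]
grip_width: 0.31
grip_force: 50.0
```

```bash
python3 -c "
from h import *
go(.6119,.282,.195,90)
d=grab('wrist','wP');go(.6119,.282,.195,90)"
```

```text
go slide [-9.1, -0.6, 60.8] rot [-0.0009, -0.0023, -0.0023] at [0.6029 0.2827 0.2559] F [-1.1  0.7 -2.1] w 0.31 t 5.8
go slide [-10.0, -1.8, 61.3] rot [-0.0001, -0.0022, -0.0002] at [0.602  0.2838 0.2563] F [-0.3  0.1 -1.8] w 0.307 t 5.85
```

View pics/wP.png

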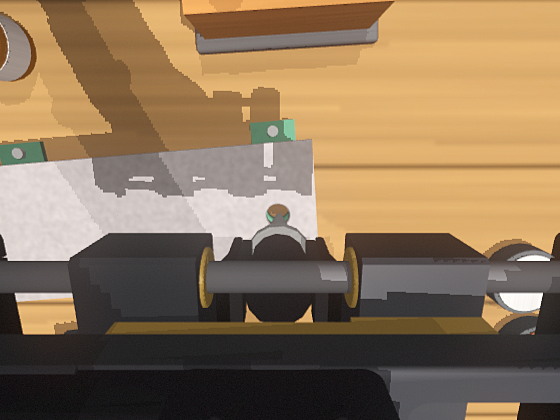

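The pin hangs in the gripper with its collar's near edge at about (278,222), and the shelf hole shows right behind it at (277,212).

```bash
python3 -c "
from h import *
d=load('wP');z=.2563-.0264
c=d['color'];print([(v,c[v,278].tolist()) for v in range(214,240,2)])
for v in (220,222,224):print(onz(d,278,v,z)-[.6020,.2838,0]+[.017,0,0])
for u in(251,305):print('collar side',onz(d,u,240,z))
"
```

```text
[(214, [111, 112, 116]), (216, [109, 111, 119]), (218, [110, 114, 120]), (220, [110, 114, 121]), (222, [110, 114, 120]), (224, [116, 119, 124]), (226, [122, 125, 130]), (228, [170, 174, 177]), (230, [168, 172, 176]), (232, [175, 180, 183]), (234, [62, 65, 75]), (236, [55, 58, 70]), (238, [57, 59, 70])]
[-0.00116942 -0.00076712  0.2299    ]
[-1.11421687e-04 -7.69265797e-04  2.29900000e-01]
[ 0.00094971 -0.00077142  0.2299    ]
collar side [0.59453294 0.2690689  0.2299    ]
collar side [0.59457362 0.29695129 0.2299    ]
```

Emit:
{"method": "send_rows", "body": {
  "motion": [
    {"claw": -1, "slide": [-7.5, -1, 20], "delta_rot": [0, -0.002, 0]},
    {"claw": -1, "slide": [-7.5, -1, 40], "delta_rot": [0, -0.002, 0]},
    {"claw": -1, "slide": [-7.5, -1, 46], "delta_rot": [0, -0.002, 0]},
    {"claw": -1, "slide": [-7.5, -1, 46], "delta_rot": [0, -0.002, 0]},
    {"claw": -1, "slide": [-7.5, -1, 46], "delta_rot": [0, -0.002, 0]}
  ]
}}

```text
time: 6.35
position: [0.6102, 0.2833, 0.2124]
tool_rot: [-0.001, 3.139, 0.002]
ft_force: [-0.2, -0.0, -1.5]
grip_width: 0.311
grip_force: 50.0
```

```bash
python3 -c "
from h import *
go(.6094,.2828,.195,90)"
```

```text
go slide [0.8, -0.5, 17.4] rot [0.001, 0.003, 0.0005] at [0.6102 0.2833 0.2124] F [-0.2 -0.  -1.5] w 0.311 t 6.35
```

Emit:
{"method": "send_rows", "body": {
  "motion": [
    {"claw": -1, "slide": [0.8, -0.5, 8], "delta_rot": [0.001, 0.003, 0]},
    {"claw": -1, "slide": [0.8, -0.5, 16], "delta_rot": [0.001, 0.003, 0]},
    {"claw": -1, "slide": [0.8, -0.5, 22], "delta_rot": [0.001, 0.003, 0]},
    {"claw": -1, "slide": [0.8, -0.5, 27], "delta_rot": [0.001, 0.003, 0]},
    {"claw": -1, "slide": [0.8, -0.5, 27], "delta_rot": [0.001, 0.003, 0]}
  ]
}}

```text
time: 6.85
position: [0.6097, 0.2816, 0.1832]
tool_rot: [-0.001, -3.14, 0.002]
ft_force: [0.9, -0.6, -2.1]
grip_width: 0.312
grip_force: 50.0
```

Emit:
{"method": "send_rows", "body": {
  "motion": [
    {"claw": -1, "slide": [0, 0, 4], "delta_rot": [0, 0, 0]},
    {"claw": -1, "slide": [0, 0, 8], "delta_rot": [0, 0, 0]},
    {"claw": -1, "slide": [0, 0, 12], "delta_rot": [0, 0, 0]},
    {"claw": -1, "slide": [0, 0, 12], "delta_rot": [0, 0, 0]}
  ]
}}

```text
time: 7.25
position: [0.6102, 0.2817, 0.1719]
tool_rot: [0.002, 3.142, -0.001]
ft_force: [1.8, 0.1, -2.4]
grip_width: 0.31
grip_force: 50.0
```

Emit:
{"method": "send_rows", "body": {
  "motion": [
    {"claw": -1, "slide": [0, 0, 4], "delta_rot": [0, 0, 0]},
    {"claw": -1, "slide": [0, 0, 8], "delta_rot": [0, 0, 0]},
    {"claw": -1, "slide": [0, 0, 12], "delta_rot": [0, 0, 0]},
    {"claw": -1, "slide": [0, 0, 12], "delta_rot": [0, 0, 0]}
  ]
}}

```text
time: 7.65
position: [0.6102, 0.2815, 0.1601]
tool_rot: [-0.002, -3.142, 0.002]
ft_force: [3.4, -1.0, 0.8]
grip_width: 0.31
grip_force: 50.0
```

Emit:
{"method": "send_rows", "body": {
  "motion": [
    {"claw": -1, "slide": [0, 0, 3], "delta_rot": [0, 0, 0]},
    {"claw": -1, "slide": [0, 0, 6], "delta_rot": [0, 0, 0]},
    {"claw": -1, "slide": [0, 0, 9], "delta_rot": [0, 0, 0]},
    {"claw": -1, "slide": [0, 0, 9], "delta_rot": [0, 0, 0]}
  ]
}}

```text
time: 8.05
position: [0.6093, 0.2816, 0.1505]
tool_rot: [-0.001, -3.139, 0.002]
ft_force: [3.6, -0.7, 0.2]
grip_width: 0.313
grip_force: 50.0
```

Emit:
{"method": "send_rows", "body": {
  "motion": [
    {"claw": -1, "slide": [0, 0, 3], "delta_rot": [0, 0, 0]},
    {"claw": -1, "slide": [0, 0, 6], "delta_rot": [0, 0, 0]},
    {"claw": -1, "slide": [0, 0, 9], "delta_rot": [0, 0, 0]},
    {"claw": -1, "slide": [0, 0, 9], "delta_rot": [0, 0, 0]}
  ]
}}

```text
time: 8.45
position: [0.6094, 0.2816, 0.1412]
tool_rot: [-0.001, -3.14, 0.002]
ft_force: [4.4, 0.5, -2.9]
grip_width: 0.317
grip_force: 50.0
```

Emit:
{"method": "send_rows", "body": {
  "motion": [
    {"claw": -1, "slide": [0, 0, 3], "delta_rot": [0, 0, 0]},
    {"claw": -1, "slide": [0, 0, 5], "delta_rot": [0, 0, 0]},
    {"claw": -1, "slide": [0, 0, 5], "delta_rot": [0, 0, 0]}
  ]
}}

```text
time: 8.75
position: [0.6095, 0.2817, 0.1367]
tool_rot: [-0.001, -3.14, 0.002]
ft_force: [4.4, 1.0, -2.5]
grip_width: 0.308
grip_force: 50.0
```

Emit:
{"method": "send_rows", "body": {
  "motion": [
    {"claw": -1, "slide": [0, 0, 2], "delta_rot": [0, 0, 0]},
    {"claw": -1, "slide": [0, 0, 4], "delta_rot": [0, 0, 0]},
    {"claw": -1, "slide": [0, 0, 4], "delta_rot": [0, 0, 0]}
  ]
}}

```text
time: 9.05
position: [0.6095, 0.2817, 0.1328]
tool_rot: [-0.001, -3.14, 0.002]
ft_force: [2.6, -2.3, -1.4]
grip_width: 0.311
grip_force: 50.0
```

Almost seated; press on until the force rises.

Emit:
{"method": "send_rows", "body": {
  "motion": [
    {"claw": -1, "slide": [0, 0, 1.5], "delta_rot": [0, 0, 0]},
    {"claw": -1, "slide": [0, 0, 3], "delta_rot": [0, 0, 0]},
    {"claw": -1, "slide": [0, 0, 3], "delta_rot": [0, 0, 0]}
  ]
}}

```text
time: 9.35
position: [0.6096, 0.2817, 0.1324]
tool_rot: [-0.001, -3.141, 0.001]
ft_force: [-1.6, -3.2, 8.5]
grip_width: 0.315
grip_force: 50.0
```

Emit:
{"method": "send_rows", "body": {
  "motion": [
    {"claw": -1, "slide": [0, 0, 2], "delta_rot": [0, 0, 0]},
    {"claw": -1, "slide": [0, 0, 3], "delta_rot": [0, 0, 0]},
    {"claw": -1, "slide": [0, 0, 3], "delta_rot": [0, 0, 0]}
  ]
}}

```text
time: 9.65
position: [0.6096, 0.2817, 0.1323]
tool_rot: [-0.001, -3.141, -0.0]
ft_force: [-6.2, -4.8, 20.2]
grip_width: 0.31
grip_force: 50.0
```

Emit:
{"method": "send_rows", "body": {
  "motion": [
    {"claw": -1, "slide": [0, 0, -5], "delta_rot": [0, 0, 0]},
    {"claw": 0.4, "slide": [0, 0, -5], "delta_rot": [0, 0, 0]},
    {"claw": 0.4, "slide": [0, 0, -5], "delta_rot": [0, 0, 0]},
    {"claw": 0.4, "slide": [0, 0, -5], "delta_rot": [0, 0, 0]}
  ]
}}

```text
time: 10.05
position: [0.6086, 0.2823, 0.1312]
tool_rot: [-0.0, -3.138, 0.002]
ft_force: [-0.2, -0.6, 0.0]
grip_width: 0.496
grip_force: 0.0
```

Emit:
{"method": "send_rows", "body": {
  "motion": [
    {"claw": 0.4, "slide": [0, 0, -30], "delta_rot": [0, 0, 0]},
    {"claw": 0.4, "slide": [0, 0, -70], "delta_rot": [0, 0, 0]},
    {"claw": 0.4, "slide": [40, -5, -100], "delta_rot": [0, 0, 0]},
    {"claw": 0.4, "slide": [85, -15, -120], "delta_rot": [0, 0, 0]},
    {"claw": 0.4, "slide": [125, -25, -130], "delta_rot": [0, 0, 0]}
  ]
}}

```text
time: 10.55
position: [0.4834, 0.2577, 0.2639]
tool_rot: [-0.0, 3.141, 0.001]
ft_force: [-0.6, 0.3, 0.2]
grip_width: 0.7
grip_force: 0.0
```

Emit:
{"method": "send_rows", "body": {
  "motion": [
    {"claw": 0.4, "slide": [45, -10, 0], "delta_rot": [0, 0, 0]},
    {"claw": 0.4, "slide": [63, -12, 0], "delta_rot": [0, 0, 0]},
    {"claw": 0.4, "slide": [63, -12, 0], "delta_rot": [0, 0, 0]},
    {"claw": 0.4, "slide": [63, -12, 0], "delta_rot": [0, 0, 0]}
  ]
}}

```text
time: 10.95
position: [0.422, 0.2453, 0.2625]
tool_rot: [-0.0, -3.141, 0.001]
ft_force: [0.6, -0.4, 0.1]
grip_width: 0.701
grip_force: 0.0
```

```bash
python3 -c "
from h import *
d=grab('wrist','wB2');print(proj(d,[.4205,.2455,.145]))
t=grab('top','top2')
a=d['color'];cv2.imwrite('pics/c5.png',cv2.vconcat([a[100:330],cv2.resize(t['color'][150:290,80:320],(560,327))]))
go(.419,.2455,.128,90)"
```

```text
(np.float64(278.0483936193416), np.float64(209.6720494299412))
go slide [3.6, 0.6, 134.2] rot [-0.0012, -0.001, -0.0015] at [0.4227 0.2451 0.2622] F [-0.1 -0.1 -0.5] w 0.7 t 11.05
```

View pics/c5.png

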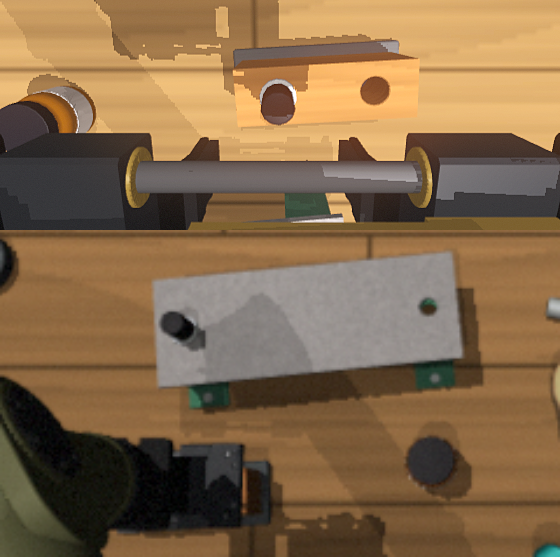

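Pin 1 stands in the left hole. The block has not moved: pin B's handle top is at about (278,203) and its collar at (279,195).

```bash
python3 -c "
from h import *
d=load('wB2');c=d['color']
print(onz(d,278,204,.145),onz(d,279,195,.101))
print([(v,int(c[v,278].mean())) for v in range(170,235,2)])
print([(u,int(c[185,u].mean())) for u in range(250,310,3)])"
```

```text
[0.41593245 0.24546218 0.145     ] [0.41778776 0.24630123 0.101     ]
[(170, 123), (172, 121), (174, 120), (176, 119), (178, 111), (180, 191), (182, 183), (184, 43), (186, 61), (188, 61), (190, 61), (192, 62), (194, 82), (196, 76), (198, 74), (200, 72), (202, 73), (204, 70), (206, 71), (208, 71), (210, 72), (212, 70), (214, 72), (216, 79), (218, 99), (220, 95), (222, 93), (224, 80), (226, 161), (228, 175), (230, 171), (232, 174), (234, 178)]
[(250, 122), (253, 123), (256, 121), (259, 122), (262, 118), (265, 179), (268, 189), (271, 97), (274, 51), (277, 58), (280, 57), (283, 47), (286, 183), (289, 183), (292, 122), (295, 122), (298, 124), (301, 124), (304, 123), (307, 129)]
```

Emit:
{"method": "send_rows", "body": {
  "motion": [
    {"claw": 0.4, "slide": [5, 0.8, 40], "delta_rot": [0, 0, 0]},
    {"claw": 0.4, "slide": [5, 0.8, 80], "delta_rot": [0, 0, 0]},
    {"claw": 0.4, "slide": [5, 0.8, 115], "delta_rot": [0, 0, 0]},
    {"claw": 0.4, "slide": [5, 0.8, 134], "delta_rot": [0, 0, 0]},
    {"claw": 0.4, "slide": [5, 0.8, 134], "delta_rot": [0, 0, 0]}
  ]
}}

```text
time: 11.55
position: [0.4155, 0.2442, 0.1249]
tool_rot: [-0.003, -3.135, 0.008]
ft_force: [-0.5, 0.1, -0.0]
grip_width: 0.7
grip_force: 0.0
```

Emit:
{"method": "send_rows", "body": {
  "grip_force": 25,
  "motion": [
    {"claw": 0.4, "slide": [0, 0, 0], "delta_rot": [0, 0, 0]},
    {"claw": -1, "slide": [0, 0, 0], "delta_rot": [0, 0, 0]},
    {"claw": -1, "slide": [0, 0, 0], "delta_rot": [0, 0, 0]},
    {"claw": -1, "slide": [0, 0, 0], "delta_rot": [0, 0, 0]},
    {"claw": -1, "slide": [0, 0, 0], "delta_rot": [0, 0, 0]}
  ]
}}

```text
time: 12.05
position: [0.417, 0.2459, 0.1291]
tool_rot: [0.001, 3.141, -0.0]
ft_force: [0.1, 0.2, -0.7]
grip_width: 0.427
grip_force: 0.0
```

Emit:
{"method": "send_rows", "body": {
  "grip_force": 50,
  "motion": [
    {"claw": -1, "slide": [0, 0, 0], "delta_rot": [0, 0, 0]},
    {"claw": -1, "slide": [0, 0, 0], "delta_rot": [0, 0, 0]},
    {"claw": -1, "slide": [0, 0, 0], "delta_rot": [0, 0, 0]}
  ]
}}

```text
time: 12.35
position: [0.4168, 0.2457, 0.1288]
tool_rot: [-0.001, -3.141, 0.001]
ft_force: [-0.4, -0.2, 3.0]
grip_width: 0.311
grip_force: 50.0
```

```bash
python3 -c "
from h import *
go(.635,-.007,.25,90)"
```

```text
go slide [-218.3, -252.6, -121.1] rot [-0.0009, -0.0006, -0.0008] at [0.4168 0.2457 0.1288] F [-0.4 -0.2  3. ] w 0.311 t 12.35
```

Emit:
{"method": "send_rows", "body": {
  "motion": [
    {"claw": -1, "slide": [0, 0, -40], "delta_rot": [0, 0, 0]},
    {"claw": -1, "slide": [0, 0, -85], "delta_rot": [0, 0, 0]},
    {"claw": -1, "slide": [0, 0, -125], "delta_rot": [0, 0, 0]},
    {"claw": -1, "slide": [-25, -30, -130], "delta_rot": [0, 0, 0]},
    {"claw": -1, "slide": [-55, -65, -130], "delta_rot": [0, 0, 0]}
  ]
}}

```text
time: 12.85
position: [0.4722, 0.1825, 0.2605]
tool_rot: [-0.007, 3.139, 0.003]
ft_force: [1.6, 0.5, -1.9]
grip_width: 0.313
grip_force: 50.0
```

Emit:
{"method": "send_rows", "body": {
  "motion": [
    {"claw": -1, "slide": [-150, -188, 0], "delta_rot": [0, 0, 0]},
    {"claw": -1, "slide": [-150, -188, 0], "delta_rot": [0, 0, 0]},
    {"claw": -1, "slide": [-150, -188, 0], "delta_rot": [0, 0, 0]},
    {"claw": -1, "slide": [-150, -188, 0], "delta_rot": [0, 0, 0]},
    {"claw": -1, "slide": [-150, -188, 0], "delta_rot": [0, 0, 0]}
  ]
}}

```text
time: 13.35
position: [0.6225, -0.0102, 0.2577]
tool_rot: [-0.004, -3.14, 0.003]
ft_force: [0.6, 0.4, -1.9]
grip_width: 0.31
grip_force: 50.0
```

Emit:
{"method": "send_rows", "body": {
  "motion": [
    {"claw": -1, "slide": [0, 0, 0], "delta_rot": [0, 0, 0]},
    {"claw": -1, "slide": [0, 0, 0], "delta_rot": [0, 0, 0]}
  ]
}}

```text
time: 13.55
position: [0.6214, -0.0083, 0.2572]
tool_rot: [-0.005, -3.138, 0.002]
ft_force: [0.4, 0.0, -1.2]
grip_width: 0.311
grip_force: 50.0
```

```bash
python3 -c "
from h import *
d=grab('wrist','wQ');c=d['color'];go(.634,-.007,.21,90)
p=ctrl.get_state()['position'];print([(v,int(c[v,279].mean())) for v in range(190,260,2)])
print([(u,int(c[230,u].mean())) for u in range(240,320,3)])
cv2.imwrite('pics/c6.png',cv2.resize(c[150:350,200:370],None,fx=3,fy=3))
for v in (227,230,233):print(onz(d,279,v,p[2]-.0278)-p+[.017,0,0])
t=load('top0');
print(proj(d,[.638,-.0067,.1]),proj(d,[.6355,-.007,.092]))"
```

```text
go slide [-13.0, -0.4, 47.4] rot [-0.0003, -0.0029, -0.0005] at [ 0.6211 -0.0066  0.2575] F [-0.2 -0.1 -2.5] w 0.309 t 13.6
[(190, 209), (192, 197), (194, 196), (196, 195), (198, 189), (200, 188), (202, 190), (204, 190), (206, 193), (208, 195), (210, 89), (212, 98), (214, 98), (216, 96), (218, 99), (220, 99), (222, 98), (224, 98), (226, 101), (228, 100), (230, 134), (232, 135), (234, 137), (236, 133), (238, 44), (240, 52), (242, 50), (244, 48), (246, 50), (248, 48), (250, 45), (252, 46), (254, 42), (256, 46), (258, 41)]
[(240, 98), (243, 160), (246, 189), (249, 190), (252, 189), (255, 190), (258, 193), (261, 179), (264, 84), (267, 94), (270, 103), (273, 128), (276, 144), (279, 134), (282, 129), (285, 114), (288, 113), (291, 90), (294, 187), (297, 220), (300, 218), (303, 218), (306, 213), (309, 212), (312, 213), (315, 209), (318, 212)]
[ 0.00240074 -0.00086373 -0.0278    ]
[ 0.00402041 -0.00086745 -0.0278    ]
[ 0.0056473  -0.00087117 -0.0278    ]
(np.float64(279.7912314144814), np.float64(218.7788972560156)) (np.float64(279.43959241529683), np.float64(213.90742837088246))
```

View pics/c6.png

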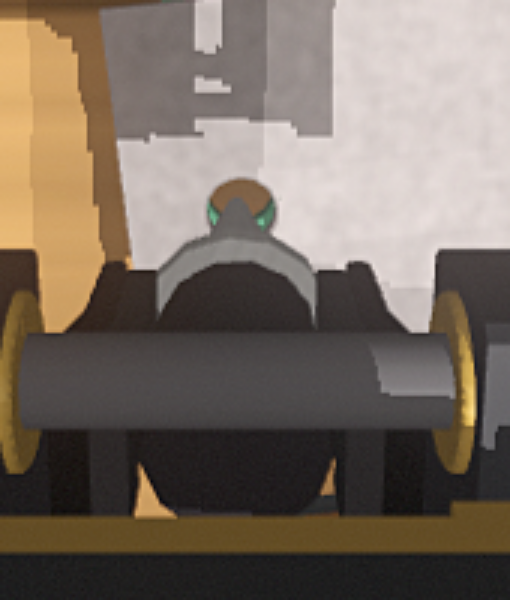

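The pin's tip shows at about crop (237,198), over the shelf hole at crop (241,212), with green on its +x side.

```bash
python3 -c "
from h import *
d=load('wQ');p=np.array([.6211,-.0066,.2575])
for v in(215,216.5):print('tip',onz(d,279,v,.1487)-p)
d=load('wP');p=np.array([.602,.2838,.2563]);c=d['color']
print([(v,int(c[v,278].mean())) for v in range(200,216,1)])
"
```

```text
tip [ 0.0004433  -0.00081692 -0.1088    ]
tip [ 0.00162344 -0.00081962 -0.1088    ]
[(200, 222), (201, 223), (202, 223), (203, 195), (204, 113), (205, 107), (206, 111), (207, 113), (208, 113), (209, 113), (210, 112), (211, 111), (212, 108), (213, 109), (214, 113), (215, 113)]
```

Emit:
{"method": "send_rows", "body": {
  "motion": [
    {"claw": -1, "slide": [-11.3, 0.4, 20], "delta_rot": [0, -0.002, 0]},
    {"claw": -1, "slide": [-11.3, 0.4, 40], "delta_rot": [0, -0.002, 0]},
    {"claw": -1, "slide": [-11.3, 0.4, 46], "delta_rot": [0, -0.002, 0]},
    {"claw": -1, "slide": [-11.3, 0.4, 46], "delta_rot": [0, -0.002, 0]},
    {"claw": -1, "slide": [-11.3, 0.4, 46], "delta_rot": [0, -0.002, 0]}
  ]
}}

```text
time: 14.1
position: [0.6329, -0.0061, 0.2135]
tool_rot: [-0.001, 3.139, -0.001]
ft_force: [0.0, 0.7, -1.2]
grip_width: 0.311
grip_force: 50.0
```

```bash
python3 -c "
from h import *
go(.6324,-.0062,.184,90)"
```

```text
go slide [0.6, -0.0, 29.5] rot [-0.0005, 0.0022, 0.0004] at [ 0.6329 -0.0061  0.2135] F [ 0.   0.7 -1.2] w 0.311 t 14.1
```

Emit:
{"method": "send_rows", "body": {
  "motion": [
    {"claw": -1, "slide": [0.6, 0, 8], "delta_rot": [0, 0.002, 0]},
    {"claw": -1, "slide": [0.6, 0, 16], "delta_rot": [0, 0.002, 0]},
    {"claw": -1, "slide": [0.6, 0, 23], "delta_rot": [0, 0.002, 0]},
    {"claw": -1, "slide": [0.6, 0, 29], "delta_rot": [0, 0.002, 0]},
    {"claw": -1, "slide": [0.6, 0, 29], "delta_rot": [0, 0.002, 0]}
  ]
}}

```text
time: 14.6
position: [0.6318, -0.007, 0.1822]
tool_rot: [-0.001, -3.139, 0.002]
ft_force: [-0.1, 0.7, -0.9]
grip_width: 0.312
grip_force: 50.0
```

Emit:
{"method": "send_rows", "body": {
  "motion": [
    {"claw": -1, "slide": [0, 0, 4], "delta_rot": [0, 0, 0]},
    {"claw": -1, "slide": [0, 0, 8], "delta_rot": [0, 0, 0]},
    {"claw": -1, "slide": [0, 0, 12], "delta_rot": [0, 0, 0]},
    {"claw": -1, "slide": [0, 0, 12], "delta_rot": [0, 0, 0]}
  ]
}}

```text
time: 15.0
position: [0.6327, -0.007, 0.1711]
tool_rot: [0.001, 3.142, -0.002]
ft_force: [2.2, 0.5, -2.2]
grip_width: 0.309
grip_force: 50.0
```

Emit:
{"method": "send_rows", "body": {
  "motion": [
    {"claw": -1, "slide": [0, 0, 4], "delta_rot": [0, 0, 0]},
    {"claw": -1, "slide": [0, 0, 8], "delta_rot": [0, 0, 0]},
    {"claw": -1, "slide": [0, 0, 11], "delta_rot": [0, 0, 0]},
    {"claw": -1, "slide": [0, 0, 11], "delta_rot": [0, 0, 0]}
  ]
}}

```text
time: 15.4
position: [0.6329, -0.0071, 0.1606]
tool_rot: [0.001, 3.141, -0.002]
ft_force: [4.2, 0.1, 0.4]
grip_width: 0.309
grip_force: 50.0
```

Emit:
{"method": "send_rows", "body": {
  "motion": [
    {"claw": -1, "slide": [0, 0, 3], "delta_rot": [0, 0, 0]},
    {"claw": -1, "slide": [0, 0, 6], "delta_rot": [0, 0, 0]},
    {"claw": -1, "slide": [0, 0, 9], "delta_rot": [0, 0, 0]},
    {"claw": -1, "slide": [0, 0, 9], "delta_rot": [0, 0, 0]}
  ]
}}

```text
time: 15.8
position: [0.632, -0.0071, 0.151]
tool_rot: [-0.001, -3.14, 0.002]
ft_force: [4.2, 0.6, 0.2]
grip_width: 0.314
grip_force: 50.0
```

Emit:
{"method": "send_rows", "body": {
  "motion": [
    {"claw": -1, "slide": [0, 0, 3], "delta_rot": [0, 0, 0]},
    {"claw": -1, "slide": [0, 0, 6], "delta_rot": [0, 0, 0]},
    {"claw": -1, "slide": [0, 0, 8], "delta_rot": [0, 0, 0]},
    {"claw": -1, "slide": [0, 0, 8], "delta_rot": [0, 0, 0]}
  ]
}}

```text
time: 16.2
position: [0.6317, -0.0071, 0.1428]
tool_rot: [-0.001, -3.139, 0.002]
ft_force: [2.8, -1.0, -1.3]
grip_width: 0.314
grip_force: 50.0
```

Emit:
{"method": "send_rows", "body": {
  "motion": [
    {"claw": -1, "slide": [0, 0, 3], "delta_rot": [0, 0, 0]},
    {"claw": -1, "slide": [0, 0, 6], "delta_rot": [0, 0, 0]},
    {"claw": -1, "slide": [0, 0, 8], "delta_rot": [0, 0, 0]},
    {"claw": -1, "slide": [0, 0, 8], "delta_rot": [0, 0, 0]}
  ]
}}

```text
time: 16.6
position: [0.6316, -0.0071, 0.1346]
tool_rot: [-0.001, -3.139, 0.002]
ft_force: [1.6, -0.0, -2.4]
grip_width: 0.308
grip_force: 50.0
```

Emit:
{"method": "send_rows", "body": {
  "motion": [
    {"claw": -1, "slide": [0, 0, 2], "delta_rot": [0, 0, 0]},
    {"claw": -1, "slide": [0, 0, 4], "delta_rot": [0, 0, 0]},
    {"claw": -1, "slide": [0, 0, 4], "delta_rot": [0, 0, 0]}
  ]
}}

```text
time: 16.9
position: [0.6317, -0.0071, 0.1338]
tool_rot: [-0.001, -3.14, 0.0]
ft_force: [-4.5, 0.0, 10.8]
grip_width: 0.316
grip_force: 50.0
```

Seated at the expected height. One firm press, then release, back off and check.

Emit:
{"method": "send_rows", "body": {
  "motion": [
    {"claw": -1, "slide": [0, 0, 2], "delta_rot": [0, 0, 0]},
    {"claw": -1, "slide": [0, 0, 3], "delta_rot": [0, 0, 0]},
    {"claw": -1, "slide": [0, 0, 3], "delta_rot": [0, 0, 0]}
  ]
}}

```text
time: 17.2
position: [0.6318, -0.0071, 0.1337]
tool_rot: [-0.001, -3.14, -0.001]
ft_force: [-10.1, 0.8, 25.0]
grip_width: 0.311
grip_force: 50.0
```

Emit:
{"method": "send_rows", "body": {
  "motion": [
    {"claw": -1, "slide": [0, 0, -5.5], "delta_rot": [0, 0, 0]},
    {"claw": 0.4, "slide": [0, 0, -5.5], "delta_rot": [0, 0, 0]},
    {"claw": 0.4, "slide": [0, 0, -5.5], "delta_rot": [0, 0, 0]},
    {"claw": 0.4, "slide": [0, 0, -5.5], "delta_rot": [0, 0, 0]}
  ]
}}

```text
time: 17.6
position: [0.6316, -0.0069, 0.1331]
tool_rot: [-0.001, -3.139, 0.001]
ft_force: [0.7, 0.4, 0.1]
grip_width: 0.498
grip_force: 0.0
```

Emit:
{"method": "send_rows", "body": {
  "motion": [
    {"claw": 0.4, "slide": [0, 0, -30], "delta_rot": [0, 0, 0]},
    {"claw": 0.4, "slide": [0, 0, -75], "delta_rot": [0, 0, 0]},
    {"claw": 0.4, "slide": [20, -30, -120], "delta_rot": [0, 0, 0]},
    {"claw": 0.4, "slide": [40, -65, -150], "delta_rot": [0, 0, 0]},
    {"claw": 0.4, "slide": [70, -105, -160], "delta_rot": [0, 0, 0]}
  ]
}}

```text
time: 18.1
position: [0.568, -0.1056, 0.2951]
tool_rot: [-0.003, 3.138, -0.002]
ft_force: [-0.2, -0.4, 0.6]
grip_width: 0.698
grip_force: 0.0
```

Emit:
{"method": "send_rows", "body": {
  "motion": [
    {"claw": 0.4, "slide": [20, -45, -10], "delta_rot": [0, 0, 0]},
    {"claw": 0.4, "slide": [40, -90, -20], "delta_rot": [0, 0, 0]},
    {"claw": 0.4, "slide": [60, -110, -20], "delta_rot": [0, 0, 0]},
    {"claw": 0.4, "slide": [60, -110, -20], "delta_rot": [0, 0, 0]},
    {"claw": 0.4, "slide": [60, -110, -20], "delta_rot": [0, 0, 0]}
  ]
}}

```text
time: 18.6
position: [0.5064, -0.2157, 0.312]
tool_rot: [-0.003, -3.141, -0.0]
ft_force: [0.3, 0.4, -0.1]
grip_width: 0.698
grip_force: 0.0
```

```bash
python3 -c "
from h import *
d=grab('wrist','wD');s=grab('scene','s3');go(.5,-.23,.3,90)
cv2.imwrite('pics/c7.png',cv2.hconcat([cv2.resize(d['color'],(440,330)),cv2.resize(s['color'][130:330,130:480],(350,200))]) if 0 else cv2.vconcat([d['color'][0:290],cv2.resize(s['color'][140:310,200:480],(560,310))[:310]]))"
```

```text
go slide [7.4, -16.0, 11.7] rot [-0.0001, -0.0018, 0.0016] at [ 0.5074 -0.214   0.3116] F [0.2 0.2 0.3] w 0.7 t 18.7
```

View pics/c7.png

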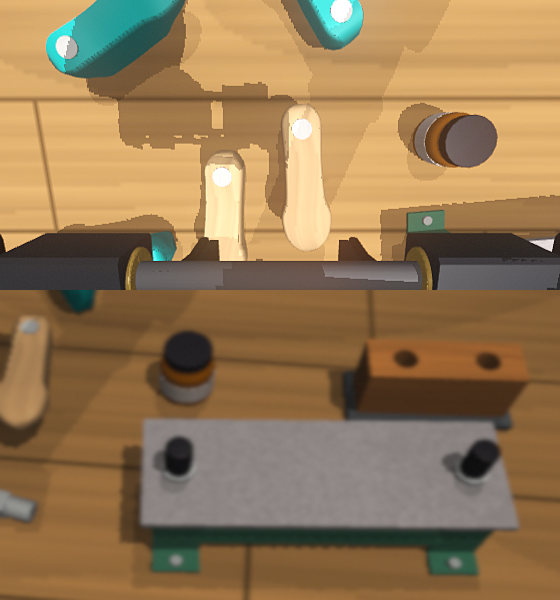

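The collars sit flat on the shelf at both ends. In the wrist view, last A has its heel plate at (301,128) and toe at (306,249), and last B has its heel plate at (222,177). Next I measure their axes.

```bash
cat > last.py <<'E'
from h import *
def meas(d,box,z=.08):
    u0,v0,u1,v1=box;c=d['color'][v0:v1,u0:u1].astype(int);c=cv2.resize(c.astype(np.uint8),None,fx=4,fy=4,interpolation=cv2.INTER_CUBIC)
    h=cv2.cvtColor(c,cv2.COLOR_BGR2HSV);m=((h[...,2]>140)&(h[...,1]<150)).astype(np.uint8)
    m=cv2.morphologyEx(m,cv2.MORPH_OPEN,np.ones((7,7)));m=cv2.morphologyEx(m,cv2.MORPH_CLOSE,np.ones((21,21)))
    cn=max(cv2.findContours(m,0,1)[0],key=cv2.contourArea)[:,0]
    p=np.array([onz(d,(a+.5)/4-.5+u0,(b+.5)/4-.5+v0,z)[:2] for a,b in cn])*1000
    r=cv2.minAreaRect(p.astype(np.float32));(cx,cy),(w,l),_=r
    b=cv2.boxPoints(r);e=[b[1]-b[0],b[2]-b[1]];ax=max(e,key=np.linalg.norm);ax=ax/np.linalg.norm(ax);ax*=np.sign(ax[0])
    q=(p-[cx,cy]);t=q@ax;s=q@np.array([-ax[1],ax[0]])
    # mid-line at several stations from the heel end
    o=[]
    for f in(20,35,50,65,78,90,110,130):
        k=np.abs(t-(t.min()+f))<4;o.append((f,round(float(s[k].max()+s[k].min())/2,1),round(float(np.ptp(s[k])),1)))
    print('rect c',round(cx,1),round(cy,1),'size',round(w,1),round(l,1),'yaw',round(np.degrees(np.arctan2(ax[1],ax[0])),1));print(o)
    org=np.array([cx,cy])+ax*(t.min()+78);print('heel end',np.round(np.array([cx,cy])+ax*t.min(),1),'origin~',org.round(1))
if __name__=='__main__':
    t=load('top0')
    for b in((310,195,348,275),(345,180,380,252)):meas(t,b)
    d=load('wD')
    meas(d,(276,95,340,256))
    s=load('s3')
    for p in((.612,.282),(.635,-.007)):print([tuple(np.round(proj(s,[*p,z]),0)) for z in(.106,.15)])
E
python3 last.py
```

```text
rect c 516.8 -192.2 size 107.4 186.4 yaw -0.1
[(20, 0.3, 37.6), (35, -6.8, 55.0), (50, 2.4, 37.8), (65, 3.8, 38.3), (78, 4.8, 38.5), (90, 5.6, 40.7), (110, 7.0, 50.0), (130, 7.4, 52.9)]
heel end [ 423.6 -192. ] origin~ [ 501.6 -192.1]
rect c 564.8 -286.9 size 99.6 180.3 yaw -1.7
[(20, 7.1, 37.9), (35, 7.0, 37.9), (50, 6.9, 36.6), (65, 5.7, 37.4), (78, 5.0, 38.9), (90, 4.2, 37.5), (110, 4.0, 49.0), (130, 12.4, 74.7)]
heel end [ 474.7 -284.2] origin~ [ 552.6 -286.5]
rect c 499.2 -180.9 size 74.8 179.3 yaw -0.1
[(20, -3.2, 67.7), (35, -2.9, 68.4), (50, -2.6, 69.1), (65, -2.3, 69.8), (78, -2.0, 70.4), (90, -1.8, 70.9), (110, -1.4, 71.8), (130, -0.9, 72.7)]
heel end [ 409.5 -180.8] origin~ [ 487.5 -180.9]
[(np.float64(436.0), np.float64(238.0)), (np.float64(443.0), np.float64(227.0))]
[(np.float64(289.0), np.float64(236.0)), (np.float64(289.0), np.float64(225.0))]
```

```bash
sed -i 's/m=((h\[...,2\]>140)&(h\[...,1\]<150)).astype(np.uint8)/m=((h[...,2]>TV)\&(h[...,1]<TS)).astype(np.uint8)/; s/def meas(d,box,z=.08)/def meas(d,box,z=.08,TV=160,TS=140)/' last.py
python3 - <<'E'
from last import *
t=load('top0');d=load('wD')
for b in((310,195,348,275),(345,180,380,252)):
    meas(t,b)
h=cv2.cvtColor(d['color'],cv2.COLOR_BGR2HSV)
print([h[v,305].tolist() for v in(150,180,210,240)],[h[v,260].tolist() for v in(150,180,210,240)],[h[v,350].tolist() for v in(150,200)])
h=cv2.cvtColor(t['color'],cv2.COLOR_BGR2HSV);print([h[v,328].tolist() for v in(215,230,245)],[h[v,344].tolist() for v in(215,230,245)])
# manual end points
for n,q in(('A',((332,262.2,.09),(326.2,204.6,.07),(330.4,253.4,.09))),('B',((362,244.2,.09),(360.7,187,.07),(361.2,235,.09)))):print(n,[onz(t,*k).round(4).tolist() for k in q])
print('wrist',[onz(d,*k).round(4).tolist() for k in((301.5,128,.09),(300,106,.085),(306,249,.07),(222,177,.09))])
E
```

```text
rect c 503.8 -184.9 size 155.0 50.3 yaw 0.1
[(20, -7.2, 35.6), (35, -5.8, 36.1), (50, -4.8, 36.4), (65, -3.2, 35.0), (78, -2.8, 36.6), (90, -1.7, 39.3), (110, -0.4, 48.6), (130, -0.4, 49.4)]
heel end [ 426.3 -185. ] origin~ [ 504.3 -184.9]
rect c 554.0 -283.9 size 50.5 155.6 yaw -1.9
[(20, 4.2, 35.0), (35, 3.8, 34.4), (50, 3.4, 33.8), (65, 3.0, 34.6), (78, 1.9, 36.8), (90, 0.8, 34.7), (110, 1.1, 46.9), (130, -0.0, 50.5)]
heel end [ 476.2 -281.3] origin~ [ 554.2 -283.9]
[[18, 85, 255], [19, 87, 255], [18, 87, 255], [18, 89, 255]] [[18, 121, 234], [17, 127, 219], [18, 124, 236], [17, 132, 211]] [[17, 130, 214], [17, 128, 222]]
[[23, 95, 170], [23, 95, 174], [21, 99, 172]] [[16, 143, 128], [15, 146, 129], [16, 142, 138]]
A [[0.4197, -0.1963, 0.09], [0.583, -0.1868, 0.07], [0.4437, -0.1925, 0.09]]
B [[0.4686, -0.2804, 0.09], [0.6341, -0.2873, 0.07], [0.494, -0.2792, 0.09]]
wrist [[0.4434, -0.1909, 0.09], [0.4212, -0.1925, 0.085], [0.5846, -0.1821, 0.07], [0.4946, -0.2758, 0.09]]
```

```bash
python3 -c "
from h import *
go(.499,-.1875,.19,93.8)"
```

```text
go slide [8.1, 26.5, 121.7] rot [-0.0001, -0.0018, -0.0647] at [ 0.5074 -0.214   0.3116] F [0.2 0.2 0.3] w 0.7 t 18.7
```

Emit:
{"method": "send_rows", "body": {
  "motion": [
    {"claw": 0.4, "slide": [8, 26.5, 40], "delta_rot": [0, -0.0018, -0.065]},
    {"claw": 0.4, "slide": [8, 26.5, 80], "delta_rot": [0, -0.0018, -0.065]},
    {"claw": 0.4, "slide": [8, 26.5, 115], "delta_rot": [0, -0.0018, -0.065]},
    {"claw": 0.4, "slide": [8, 26.5, 121], "delta_rot": [0, -0.0018, -0.065]},
    {"claw": 0.4, "slide": [8, 26.5, 121], "delta_rot": [0, -0.0018, -0.065]}
  ]
}}

```text
time: 19.2
position: [0.4986, -0.1881, 0.1905]
tool_rot: [0.104, -3.138, 0.001]
ft_force: [0.6, -0.2, 1.1]
grip_width: 0.703
grip_force: 0.0
```

Emit:
{"method": "send_rows", "body": {
  "motion": [
    {"claw": 0.4, "slide": [0, 0, 0], "delta_rot": [0, 0, 0]},
    {"claw": 0.4, "slide": [0, 0, 0], "delta_rot": [0, 0, 0]}
  ]
}}

```text
time: 19.4
position: [0.5001, -0.1896, 0.1933]
tool_rot: [-0.101, 3.136, -0.003]
ft_force: [-0.2, -0.5, 0.2]
grip_width: 0.704
grip_force: 0.0
```

```bash
python3 -c "
from h import *
d=grab('wrist','wA');go(.499,-.1875,.0705,93.8)
for z in(.085,):print(proj(d,[.499,-.1875,z]),proj(d,[.42,-.1928,z]),proj(d,[.585,-.182,z]),proj(d,[.442,-.1913,.09]))
P=ctrl.get_state()['position'];print(proj(d,[P[0],P[1],P[2]-.02]))"
```

```text
go slide [1.2, 2.3, 122.6] rot [-0.0018, 0.0039, -0.002] at [ 0.4999 -0.1896  0.1932] F [ 0.3 -1.   0.5] w 0.701 t 19.45
(np.float64(280.71002862801464), np.float64(212.6179357938268)) (np.float64(280.66999545193136), np.float64(103.30604526304155)) (np.float64(280.4194622850986), np.float64(314.1051023609248)) (np.float64(280.75066175696196), np.float64(135.7686510047085))
(np.float64(277.3943410517692), np.float64(258.72448218920397))
```

View pics/wA.png

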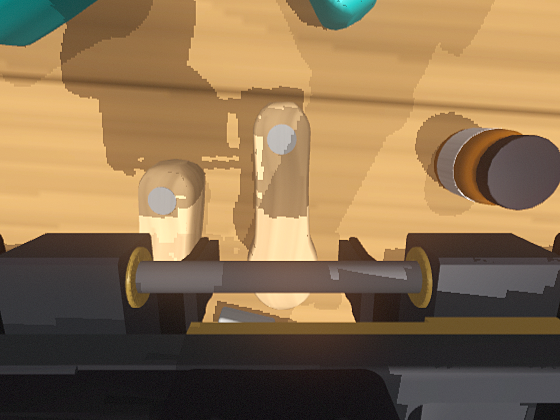

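Last A is centred between the fingers, with its plate at (281,139), sides at 254 and 309, and toe at (283,308). Descending onto it.

Emit:
{"method": "send_rows", "body": {
  "motion": [
    {"claw": 0.4, "slide": [0.5, 2.2, 30], "delta_rot": [-0.002, 0.003, -0.002]},
    {"claw": 0.4, "slide": [0.5, 2.2, 60], "delta_rot": [-0.002, 0.003, -0.002]},
    {"claw": 0.4, "slide": [0.5, 2.2, 90], "delta_rot": [-0.002, 0.003, -0.002]},
    {"claw": 0.4, "slide": [0.5, 2.2, 112], "delta_rot": [-0.002, 0.003, -0.002]},
    {"claw": 0.4, "slide": [0.5, 2.2, 121], "delta_rot": [-0.002, 0.003, -0.002]}
  ]
}}

```text
time: 19.95
position: [0.4975, -0.1869, 0.0691]
tool_rot: [0.104, -3.136, -0.002]
ft_force: [-0.4, 0.1, -0.1]
grip_width: 0.699
grip_force: 0.0
```

Emit:
{"method": "send_rows", "body": {
  "motion": [
    {"claw": 0.4, "slide": [0, 0, 0], "delta_rot": [0, 0, 0]},
    {"claw": 0.4, "slide": [0, 0, 0], "delta_rot": [0, 0, 0]}
  ]
}}

```text
time: 20.15
position: [0.4992, -0.1876, 0.0716]
tool_rot: [0.104, -3.14, -0.001]
ft_force: [0.6, 0.5, -0.0]
grip_width: 0.7
grip_force: 0.0
```

```bash
python3 -c "
from h import *
go(.4995,-.1875,.0705,93.8)"
```

```text
go slide [-0.3, 0.1, 1.1] rot [0.0004, -0.0001, -0.0002] at [ 0.4992 -0.1876  0.0716] F [ 0.6  0.5 -0. ] w 0.7 t 20.15
```

Close gently, then firm up.

Emit:
{"method": "send_rows", "body": {
  "grip_force": 5,
  "motion": [
    {"claw": 0.2, "slide": [0, 0, 1], "delta_rot": [0, 0, 0]},
    {"claw": 0.1, "slide": [0, 0, 1], "delta_rot": [0, 0, 0]},
    {"claw": 0.0, "slide": [0, 0, 1], "delta_rot": [0, 0, 0]},
    {"claw": -0.2, "slide": [0, 0, 1], "delta_rot": [0, 0, 0]},
    {"claw": -0.2, "slide": [0, 0, 1], "delta_rot": [0, 0, 0]}
  ]
}}

```text
time: 20.65
position: [0.4984, -0.1874, 0.0698]
tool_rot: [0.104, -3.139, -0.001]
ft_force: [-0.1, -0.4, 2.4]
grip_width: 0.507
grip_force: 5.0
```

Emit:
{"method": "send_rows", "body": {
  "grip_force": 20,
  "motion": [
    {"claw": -0.3, "slide": [0, 0, 0], "delta_rot": [0, 0, 0]},
    {"claw": -0.3, "slide": [0, 0, 0], "delta_rot": [0, 0, 0]},
    {"claw": -0.3, "slide": [0, 0, 0], "delta_rot": [0, 0, 0]}
  ]
}}

```text
time: 20.95
position: [0.4984, -0.1874, 0.0697]
tool_rot: [0.104, -3.138, -0.001]
ft_force: [-0.6, -0.7, 5.2]
grip_width: 0.499
grip_force: 20.0
```

```bash
python3 -c "
from h import *
a=np.radians(4.75)
L=np.array([.6119,.2825]);R=np.array([.6355,-.0065]);m=(L+R)/2;yv=(L-R)/np.linalg.norm(L-R);xv=np.array([yv[1],-yv[0]])
print('rack mid',m,'yaw',np.degrees(np.arctan2(yv[1],yv[0])))
for s in(-58,58):print(s,m+xv*.014+yv*s/1000)
go(.5,-.19,.2,94.7)"
```

```text
rack mid [0.6237 0.138 ] yaw 94.66846606479024
-58 [0.64237417 0.08133188]
58 [0.63293293 0.19694703]
go slide [-1.2, -2.6, -130.3] rot [0.0008, -0.0014, -0.0159] at [ 0.4984 -0.1874  0.0697] F [-0.6 -0.7  5.2] w 0.499 t 20.95
```

Emit:
{"method": "send_rows", "body": {
  "motion": [
    {"claw": -0.3, "slide": [0, 0, -15], "delta_rot": [0, 0, 0]},
    {"claw": -0.3, "slide": [0, 0, -45], "delta_rot": [0, 0, 0]},
    {"claw": -0.3, "slide": [0, 0, -85], "delta_rot": [0, 0, 0]},
    {"claw": -0.3, "slide": [0, 0, -130], "delta_rot": [0, 0, 0]},
    {"claw": -0.3, "slide": [0, 0, -170], "delta_rot": [0, 0, 0]}
  ]
}}

```text
time: 21.45
position: [0.4977, -0.1872, 0.241]
tool_rot: [0.103, -3.137, -0.002]
ft_force: [0.6, 0.2, -3.5]
grip_width: 0.498
grip_force: 19.9
```

Emit:
{"method": "send_rows", "body": {
  "motion": [
    {"claw": -0.3, "slide": [0, 0, -30], "delta_rot": [0, 0, 0]},
    {"claw": -0.3, "slide": [-8, 25, -35], "delta_rot": [0, 0, 0]},
    {"claw": -0.3, "slide": [-22, 65, -35], "delta_rot": [0, 0, 0]},
    {"claw": -0.3, "slide": [-36, 108, -35], "delta_rot": [0, 0, 0]},
    {"claw": -0.3, "slide": [-50, 150, -35], "delta_rot": [0, 0, 0]}
  ]
}}

```text
time: 21.95
position: [0.5379, -0.0327, 0.2742]
tool_rot: [0.103, -3.136, -0.002]
ft_force: [0.2, 0.3, -3.8]
grip_width: 0.496
grip_force: 19.9
```

```bash
python3 -c "
from h import *
go(.633,.197,.26,94.7)"
```

```text
go slide [-110.0, 223.0, 14.1] rot [0.0015, -0.0035, -0.0165] at [ 0.5379 -0.0327  0.2742] F [ 0.2  0.3 -3.8] w 0.496 t 21.95
```

Held firmly (weight 3.2 N). Carry on.

Emit:
{"method": "send_rows", "body": {
  "motion": [
    {"claw": -0.3, "slide": [-18, 40, 0], "delta_rot": [0, 0, -0.017]},
    {"claw": -0.3, "slide": [-38, 80, 0], "delta_rot": [0, 0, -0.017]},
    {"claw": -0.3, "slide": [-58, 120, 0], "delta_rot": [0, 0, -0.017]},
    {"claw": -0.3, "slide": [-78, 160, 0], "delta_rot": [0, 0, -0.017]},
    {"claw": -0.3, "slide": [-96, 195, 0], "delta_rot": [0, 0, -0.017]}
  ]
}}

```text
time: 22.45
position: [0.6209, 0.1691, 0.2736]
tool_rot: [0.132, -3.134, -0.001]
ft_force: [0.6, 0.3, -3.3]
grip_width: 0.5
grip_force: 19.9
```

Emit:
{"method": "send_rows", "body": {
  "motion": [
    {"claw": -0.3, "slide": [-14, 27, 0], "delta_rot": [0, 0, 0]},
    {"claw": -0.3, "slide": [-14, 27, 0], "delta_rot": [0, 0, 0]},
    {"claw": -0.3, "slide": [-14, 27, 20], "delta_rot": [0, 0, 0]},
    {"claw": -0.3, "slide": [-14, 27, 40], "delta_rot": [0, 0, 0]},
    {"claw": -0.3, "slide": [-14, 27, 40], "delta_rot": [0, 0, 0]}
  ]
}}

```text
time: 22.95
position: [0.6304, 0.1934, 0.2303]
tool_rot: [0.129, -3.129, 0.003]
ft_force: [0.0, 0.6, -3.7]
grip_width: 0.495
grip_force: 20.0
```

```bash
python3 -c "
from h import *
go(.633,.197,.1697,94.7)"
```

```text
go slide [-3.5, 3.5, 60.5] rot [-0.0016, -0.0102, 0.0007] at [0.6304 0.1934 0.2303] F [ 0.   0.6 -3.7] w 0.495 t 22.95
```

Emit:
{"method": "send_rows", "body": {
  "motion": [
    {"claw": -0.3, "slide": [-2, 3, 20], "delta_rot": [0, 0, 0]},
    {"claw": -0.3, "slide": [-2, 3, 40], "delta_rot": [0, 0, 0]},
    {"claw": -0.3, "slide": [-2, 3, 50], "delta_rot": [0, 0, 0]},
    {"claw": -0.3, "slide": [-2, 3, 50], "delta_rot": [0, 0, 0]},
    {"claw": -0.3, "slide": [-2, 3, 50], "delta_rot": [0, 0, 0]}
  ]
}}

```text
time: 23.45
position: [0.635, 0.1977, 0.1854]
tool_rot: [0.13, -3.138, -0.002]
ft_force: [0.6, 0.9, -3.2]
grip_width: 0.495
grip_force: 19.9
```

```bash
python3 -c "
from h import *
go(.633,.197,.1697,94.7)"
```

```text
go slide [2.1, -0.5, 15.7] rot [0.0012, -0.0013, 0.0009] at [0.635  0.1977 0.1854] F [ 0.6  0.9 -3.2] w 0.495 t 23.45
```

Emit:
{"method": "send_rows", "body": {
  "motion": [
    {"claw": -0.3, "slide": [1, 0, 4], "delta_rot": [0, 0, 0]},
    {"claw": -0.3, "slide": [1, 0, 8], "delta_rot": [0, 0, 0]},
    {"claw": -0.3, "slide": [1, 0, 11], "delta_rot": [0, 0, 0]},
    {"claw": -0.3, "slide": [1, 0, 13], "delta_rot": [0, 0, 0]},
    {"claw": -0.3, "slide": [1, 0, 13], "delta_rot": [0, 0, 0]}
  ]
}}

```text
time: 23.95
position: [0.6334, 0.1977, 0.1708]
tool_rot: [0.131, -3.136, -0.001]
ft_force: [0.4, -0.7, -3.6]
grip_width: 0.498
grip_force: 20.0
```

Emit:
{"method": "send_rows", "body": {
  "motion": [
    {"claw": -0.3, "slide": [0, 0, 1], "delta_rot": [0, 0, 0]},
    {"claw": -0.3, "slide": [0, 0, 2], "delta_rot": [0, 0, 0]},
    {"claw": -0.3, "slide": [0, 0, 2], "delta_rot": [0, 0, 0]}
  ]
}}

```text
time: 24.25
position: [0.6339, 0.1978, 0.1698]
tool_rot: [0.131, -3.137, -0.002]
ft_force: [-1.1, -0.6, -0.9]
grip_width: 0.501
grip_force: 20.0
```

```bash
python3 -c "
from h import *
go(.633,.197,.1697,94.7)"
```

```text
go slide [0.9, -0.8, 0.1] rot [0.0013, -0.0015, 0.0011] at [0.6339 0.1978 0.1698] F [-1.1 -0.6 -0.9] w 0.501 t 24.25
```

Emit:
{"method": "send_rows", "body": {
  "grip_force": 4,
  "motion": [
    {"claw": -0.2, "slide": [0, 0, 0.5], "delta_rot": [0, 0, 0]},
    {"claw": -0.1, "slide": [0, 0, 0.5], "delta_rot": [0, 0, 0]},
    {"claw": -0.05, "slide": [0, 0, 0.5], "delta_rot": [0, 0, 0]},
    {"claw": 0.0, "slide": [0, 0, 0.5], "delta_rot": [0, 0, 0]},
    {"claw": 0.05, "slide": [0, 0, 0.5], "delta_rot": [0, 0, 0]}
  ]
}}

```text
time: 24.75
position: [0.634, 0.1979, 0.169]
tool_rot: [0.131, -3.138, -0.002]
ft_force: [0.3, -0.4, 0.1]
grip_width: 0.514
grip_force: 0.0
```

Emit:
{"method": "send_rows", "body": {
  "motion": [
    {"claw": 0.1, "slide": [0, 0, 0], "delta_rot": [0, 0, 0]},
    {"claw": 0.2, "slide": [0, 0, 0], "delta_rot": [0, 0, 0]},
    {"claw": 0.3, "slide": [0, 0, 0], "delta_rot": [0, 0, 0]},
    {"claw": 0.35, "slide": [0, 0, 0], "delta_rot": [0, 0, 0]},
    {"claw": 0.35, "slide": [0, 0, 0], "delta_rot": [0, 0, 0]}
  ]
}}

```text
time: 25.25
position: [0.6336, 0.1978, 0.1687]
tool_rot: [0.131, -3.137, -0.002]
ft_force: [-0.6, 0.0, -0.2]
grip_width: 0.665
grip_force: 0.0
```

Emit:
{"method": "send_rows", "body": {
  "motion": [
    {"claw": 0.35, "slide": [0, 0, -20], "delta_rot": [0, 0, 0]},
    {"claw": 0.35, "slide": [0, 0, -50], "delta_rot": [0, 0, 0]},
    {"claw": 0.35, "slide": [0, 0, -85], "delta_rot": [0, 0, 0]},
    {"claw": 0.35, "slide": [0, -30, -110], "delta_rot": [0, 0, 0]},
    {"claw": 0.35, "slide": [20, -75, -120], "delta_rot": [0, 0, 0]}
  ]
}}

```text
time: 25.75
position: [0.6221, 0.1246, 0.2914]
tool_rot: [-0.14, 3.135, 0.005]
ft_force: [0.5, -1.7, 0.4]
grip_width: 0.674
grip_force: 0.0
```

```bash
python3 -c "
from h import *
s=grab('scene','s4');go(.547,-.282,.20,86.7)"
```

```text
go slide [102.6, -385.6, 94.8] rot [-0.0044, 0.002, 0.1323] at [0.6204 0.1106 0.2932] F [-1.1 -8.9  1.8] w 0.675 t 25.8
```

View pics/s4.png

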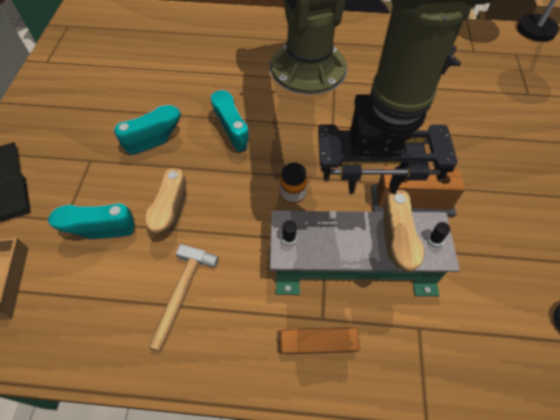

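Last A stands on the shelf at about (405,230), both pins are in, and last B is still at (166,202). On to B.

Emit:
{"method": "send_rows", "body": {
  "motion": [
    {"claw": 0.4, "slide": [12, -45, 0], "delta_rot": [0, 0, 0.03]},
    {"claw": 0.4, "slide": [24, -92, 0], "delta_rot": [0, 0, 0.06]},
    {"claw": 0.4, "slide": [37, -140, 0], "delta_rot": [0, 0, 0.09]},
    {"claw": 0.4, "slide": [49, -186, 0], "delta_rot": [0, 0, 0.12]},
    {"claw": 0.4, "slide": [62, -232, 0], "delta_rot": [0, 0, 0.132]}
  ]
}}

```text
time: 26.3
position: [0.5771, -0.1168, 0.2887]
tool_rot: [-0.078, -3.139, -0.002]
ft_force: [0.4, 0.1, 0.1]
grip_width: 0.7
grip_force: 0.0
```

Emit:
{"method": "send_rows", "body": {
  "motion": [
    {"claw": 0.4, "slide": [18, -45, 0], "delta_rot": [0, 0, 0]},
    {"claw": 0.4, "slide": [36, -90, 0], "delta_rot": [0, 0, 0]},
    {"claw": 0.4, "slide": [56, -130, 20], "delta_rot": [0, 0, 0]},
    {"claw": 0.4, "slide": [56, -130, 60], "delta_rot": [0, 0, 0]},
    {"claw": 0.4, "slide": [56, -130, 60], "delta_rot": [0, 0, 0]}
  ]
}}

```text
time: 26.8
position: [0.5116, -0.2419, 0.224]
tool_rot: [-0.082, -3.13, -0.006]
ft_force: [0.0, 1.5, -0.0]
grip_width: 0.704
grip_force: 0.0
```

```bash
python3 -c "
from h import *
go(.547,-.282,.19,86.7)"
```

```text
go slide [-37.8, -38.3, 33.5] rot [0.0036, -0.0107, 0.0051] at [ 0.5116 -0.2419  0.224 ] F [ 0.   1.5 -0. ] w 0.704 t 26.8
```

Emit:
{"method": "send_rows", "body": {
  "motion": [
    {"claw": 0.4, "slide": [-20, -20, 0], "delta_rot": [0, 0, 0.004]},
    {"claw": 0.4, "slide": [-37, -38, 0], "delta_rot": [0, 0, 0.004]},
    {"claw": 0.4, "slide": [-37, -38, 20], "delta_rot": [0, 0, 0.004]},
    {"claw": 0.4, "slide": [-37, -38, 30], "delta_rot": [0, 0, 0.004]},
    {"claw": 0.4, "slide": [-37, -38, 30], "delta_rot": [0, 0, 0.004]}
  ]
}}

```text
time: 27.3
position: [0.5504, -0.2796, 0.1974]
tool_rot: [-0.079, -3.136, -0.004]
ft_force: [-0.1, 0.4, -0.0]
grip_width: 0.701
grip_force: 0.0
```

Emit:
{"method": "send_rows", "body": {
  "motion": [
    {"claw": 0.4, "slide": [0, 0, 0], "delta_rot": [0, 0, 0]},
    {"claw": 0.4, "slide": [0, 0, 0], "delta_rot": [0, 0, 0]}
  ]
}}

```text
time: 27.5
position: [0.551, -0.2812, 0.1997]
tool_rot: [-0.081, -3.14, -0.001]
ft_force: [0.7, -0.3, -0.8]
grip_width: 0.7
grip_force: 0.0
```

```bash
python3 -c "
from h import *
d=grab('wrist','wE');go(.547,-.282,.0705,86.7)
a=np.radians(-3.3);o=np.array([.547,-.282]);x=np.array([np.cos(a),np.sin(a)])
for s,z in((-.078,.085),(-.055,.09),(0,.085),(.087,.07)):print(s,proj(d,[*(o+x*s),z]))"
```

```text
go slide [3.8, -0.9, 129.2] rot [0.0006, -0.0006, 0.0055] at [ 0.5509 -0.2814  0.1997] F [-0.6 -0.2  0.1] w 0.699 t 27.55
-0.078 (np.float64(276.7248459684415), np.float64(102.10947567457025))
-0.055 (np.float64(276.534369859483), np.float64(135.05494773157199))
0 (np.float64(276.21130810076784), np.float64(207.5382331380398))
0.087 (np.float64(275.8368301213226), np.float64(299.55448040712514))
```

View pics/wE.png

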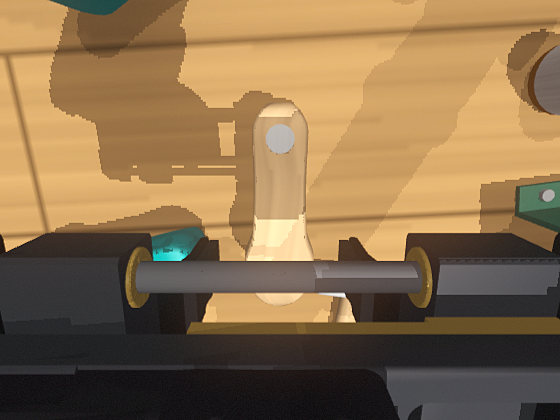

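Last B is centred, with its plate at (280,138.5), sides at 253 and 307, and toe at (277,303). I shift about 2 mm in +y and descend.

Emit:
{"method": "send_rows", "body": {
  "motion": [
    {"claw": 0.4, "slide": [2, 2, 30], "delta_rot": [0, 0, 0.01]},
    {"claw": 0.4, "slide": [2, 2, 60], "delta_rot": [0, 0, 0.01]},
    {"claw": 0.4, "slide": [2, 2, 90], "delta_rot": [0, 0, 0.01]},
    {"claw": 0.4, "slide": [2, 2, 118], "delta_rot": [0, 0, 0.01]},
    {"claw": 0.4, "slide": [2, 2, 129], "delta_rot": [0, 0, 0.01]}
  ]
}}

```text
time: 28.05
position: [0.5469, -0.2784, 0.0674]
tool_rot: [-0.098, -3.134, -0.004]
ft_force: [-1.1, 0.3, 0.1]
grip_width: 0.695
grip_force: 0.0
```

Emit:
{"method": "send_rows", "body": {
  "motion": [
    {"claw": 0.4, "slide": [0, 0, 0], "delta_rot": [0, 0, 0]},
    {"claw": 0.4, "slide": [0, 0, 0], "delta_rot": [0, 0, 0]},
    {"claw": 0.4, "slide": [0, 0, 0], "delta_rot": [0, 0, 0]}
  ]
}}

```text
time: 28.35
position: [0.5495, -0.28, 0.0715]
tool_rot: [0.099, 3.139, -0.0]
ft_force: [0.1, -0.8, 0.1]
grip_width: 0.702
grip_force: 0.0
```

```bash
python3 -c "
from h import *
go(.549,-.2792,.0697,86.2)"
```

```text
go slide [0.5, 0.8, 1.8] rot [-0.0001, 0.0008, 0.0035] at [ 0.5495 -0.28    0.0715] F [ 0.1 -0.8  0.1] w 0.702 t 28.35
```

Emit:
{"method": "send_rows", "body": {
  "grip_force": 5,
  "motion": [
    {"claw": 0.2, "slide": [0.5, 0.5, 1.5], "delta_rot": [0, 0, 0.003]},
    {"claw": 0.1, "slide": [0.5, 0.5, 1.5], "delta_rot": [0, 0, 0.003]},
    {"claw": 0.0, "slide": [0.5, 0.5, 1.5], "delta_rot": [0, 0, 0.003]},
    {"claw": -0.2, "slide": [0.5, 0.5, 1.5], "delta_rot": [0, 0, 0.003]},
    {"claw": -0.2, "slide": [0.5, 0.5, 1.5], "delta_rot": [0, 0, 0.003]}
  ]
}}

```text
time: 28.85
position: [0.5479, -0.2794, 0.0684]
tool_rot: [-0.104, -3.138, -0.0]
ft_force: [-0.4, -0.6, 2.2]
grip_width: 0.499
grip_force: 5.0
```

Emit:
{"method": "send_rows", "body": {
  "grip_force": 20,
  "motion": [
    {"claw": -0.3, "slide": [0, 0, 0], "delta_rot": [0, 0, 0]},
    {"claw": -0.3, "slide": [0, 0, 0], "delta_rot": [0, 0, 0]},
    {"claw": -0.3, "slide": [0, 0, 0], "delta_rot": [0, 0, 0]}
  ]
}}

```text
time: 29.15
position: [0.5479, -0.2794, 0.0684]
tool_rot: [-0.104, -3.138, -0.0]
ft_force: [-0.4, -1.8, 3.4]
grip_width: 0.499
grip_force: 20.0
```

Emit:
{"method": "send_rows", "body": {
  "motion": [
    {"claw": -0.3, "slide": [0, 0, -15], "delta_rot": [0, 0, 0]},
    {"claw": -0.3, "slide": [0, 0, -45], "delta_rot": [0, 0, 0]},
    {"claw": -0.3, "slide": [0, 0, -85], "delta_rot": [0, 0, 0]},
    {"claw": -0.3, "slide": [0, 0, -130], "delta_rot": [0, 0, 0]},
    {"claw": -0.3, "slide": [0, 0, -170], "delta_rot": [0, 0, 0]}
  ]
}}

```text
time: 29.65
position: [0.5476, -0.2783, 0.2399]
tool_rot: [-0.103, -3.137, -0.003]
ft_force: [1.2, -0.6, -3.9]
grip_width: 0.496
grip_force: 19.9
```

Emit:
{"method": "send_rows", "body": {
  "motion": [
    {"claw": -0.3, "slide": [0, 0, -30], "delta_rot": [0, 0, 0]},
    {"claw": -0.3, "slide": [0, 25, -40], "delta_rot": [0, 0, -0.03]},
    {"claw": -0.3, "slide": [-10, 65, -40], "delta_rot": [0, 0, -0.06]},
    {"claw": -0.3, "slide": [-20, 108, -40], "delta_rot": [0, 0, -0.09]},
    {"claw": -0.3, "slide": [-30, 150, -40], "delta_rot": [0, 0, -0.12]}
  ]
}}

```text
time: 30.15
position: [0.5875, -0.1291, 0.278]
tool_rot: [0.087, -3.137, -0.004]
ft_force: [0.7, -0.5, -3.1]
grip_width: 0.497
grip_force: 19.9
```

```bash
python3 -c "
from h import *
go(.642,.0815,.27,94.7)"
```

```text
go slide [-66.1, 207.3, 8.3] rot [0.0024, -0.0035, -0.0268] at [ 0.5875 -0.1291  0.278 ] F [ 0.7 -0.5 -3.1] w 0.497 t 30.15
```

Emit:
{"method": "send_rows", "body": {
  "motion": [
    {"claw": -0.3, "slide": [-13, 42, 0], "delta_rot": [0, 0, -0.027]},
    {"claw": -0.3, "slide": [-26, 84, 0], "delta_rot": [0, 0, -0.027]},
    {"claw": -0.3, "slide": [-40, 126, 0], "delta_rot": [0, 0, -0.027]},
    {"claw": -0.3, "slide": [-53, 166, 0], "delta_rot": [0, 0, -0.027]},
    {"claw": -0.3, "slide": [-64, 200, 0], "delta_rot": [0, 0, -0.027]}
  ]
}}

```text
time: 30.65
position: [0.6403, 0.0753, 0.2777]
tool_rot: [0.131, -3.134, -0.003]
ft_force: [0.9, -0.1, -3.9]
grip_width: 0.493
grip_force: 19.9
```

Emit:
{"method": "send_rows", "body": {
  "motion": [
    {"claw": -0.3, "slide": [-1, 7, 0], "delta_rot": [0, 0, 0]},
    {"claw": -0.3, "slide": [-1, 7, 0], "delta_rot": [0, 0, 0]},
    {"claw": -0.3, "slide": [-1, 7, 0], "delta_rot": [0, 0, 0]}
  ]
}}

```text
time: 30.95
position: [0.641, 0.0772, 0.2779]
tool_rot: [0.125, -3.136, 0.001]
ft_force: [-0.1, -1.4, -3.4]
grip_width: 0.494
grip_force: 19.9
```

```bash
python3 -c "
from h import *
go(.642,.0815,.1684,94.7)"
```

```text
go slide [-1.8, 4.3, 109.5] rot [-0.0004, -0.0036, -0.0022] at [0.641  0.0772 0.2779] F [-0.1 -1.4 -3.4] w 0.494 t 30.95
```

Emit:
{"method": "send_rows", "body": {
  "motion": [
    {"claw": -0.3, "slide": [0, 3, 30], "delta_rot": [0, -0.002, -0.002]},
    {"claw": -0.3, "slide": [0, 3, 60], "delta_rot": [0, -0.002, -0.002]},
    {"claw": -0.3, "slide": [0, 3, 85], "delta_rot": [0, -0.002, -0.002]},
    {"claw": -0.3, "slide": [0, 3, 94], "delta_rot": [0, -0.002, -0.002]},
    {"claw": -0.3, "slide": [0, 3, 94], "delta_rot": [0, -0.002, -0.002]}
  ]
}}

```text
time: 31.45
position: [0.6401, 0.0799, 0.183]
tool_rot: [0.127, -3.136, 0.0]
ft_force: [0.7, 0.1, -4.0]
grip_width: 0.5
grip_force: 19.9
```

Emit:
{"method": "send_rows", "body": {
  "motion": [
    {"claw": -0.3, "slide": [0, 0, 0], "delta_rot": [0, 0, 0]},
    {"claw": -0.3, "slide": [0, 0, 0], "delta_rot": [0, 0, 0]}
  ]
}}

```text
time: 31.65
position: [0.6422, 0.0816, 0.1863]
tool_rot: [-0.13, 3.136, 0.002]
ft_force: [0.3, -0.7, -3.9]
grip_width: 0.499
grip_force: 19.9
```

```bash
python3 -c "
from h import *
go(.642,.0815,.1684,94.7)"
```

```text
go slide [0.3, -0.1, 17.9] rot [0.0014, 0.0031, 0.0006] at [0.6422 0.0816 0.1863] F [ 0.3 -0.7 -3.9] w 0.499 t 31.65
```

Emit:
{"method": "send_rows", "body": {
  "motion": [
    {"claw": -0.3, "slide": [0, 0, 5], "delta_rot": [0.001, 0.001, 0]},
    {"claw": -0.3, "slide": [0, 0, 10], "delta_rot": [0.001, 0.001, 0]},
    {"claw": -0.3, "slide": [0, 0, 13], "delta_rot": [0.001, 0.001, 0]},
    {"claw": -0.3, "slide": [0, 0, 15], "delta_rot": [0.001, 0.001, 0]},
    {"claw": -0.3, "slide": [0, 0, 15], "delta_rot": [0.001, 0.001, 0]}
  ]
}}

```text
time: 32.15
position: [0.641, 0.082, 0.1688]
tool_rot: [0.131, -3.137, 0.0]
ft_force: [0.9, 0.0, -3.9]
grip_width: 0.499
grip_force: 19.9
```

Emit:
{"method": "send_rows", "body": {
  "motion": [
    {"claw": -0.3, "slide": [0, 0, 1], "delta_rot": [0, 0, 0]},
    {"claw": -0.3, "slide": [0, 0, 1.5], "delta_rot": [0, 0, 0]},
    {"claw": -0.3, "slide": [0, 0, 1.5], "delta_rot": [0, 0, 0]}
  ]
}}

```text
time: 32.45
position: [0.6413, 0.0819, 0.1684]
tool_rot: [0.131, -3.139, -0.0]
ft_force: [-0.4, 0.1, 0.5]
grip_width: 0.496
grip_force: 20.0
```

Down on the shelf; release gently and retreat.

Emit:
{"method": "send_rows", "body": {
  "grip_force": 4,
  "motion": [
    {"claw": -0.2, "slide": [0, 0, 0], "delta_rot": [0, 0, 0]},
    {"claw": -0.1, "slide": [0, 0, 0], "delta_rot": [0, 0, 0]},
    {"claw": -0.05, "slide": [0, 0, 0], "delta_rot": [0, 0, 0]},
    {"claw": 0.0, "slide": [0, 0, 0], "delta_rot": [0, 0, 0]},
    {"claw": 0.05, "slide": [0, 0, 0], "delta_rot": [0, 0, 0]}
  ]
}}

```text
time: 32.95
position: [0.6413, 0.0816, 0.1678]
tool_rot: [0.13, -3.138, 0.001]
ft_force: [-0.2, 0.3, -0.2]
grip_width: 0.516
grip_force: 0.1
```

Emit:
{"method": "send_rows", "body": {
  "motion": [
    {"claw": 0.1, "slide": [0, 0, 0], "delta_rot": [0, 0, 0]},
    {"claw": 0.2, "slide": [0, 0, 0], "delta_rot": [0, 0, 0]},
    {"claw": 0.3, "slide": [0, 0, 0], "delta_rot": [0, 0, 0]},
    {"claw": 0.35, "slide": [0, 0, 0], "delta_rot": [0, 0, 0]},
    {"claw": 0.35, "slide": [0, 0, 0], "delta_rot": [0, 0, 0]}
  ]
}}

```text
time: 33.45
position: [0.641, 0.082, 0.1675]
tool_rot: [0.131, -3.138, -0.0]
ft_force: [0.2, 0.8, 0.2]
grip_width: 0.668
grip_force: 0.0
```

Emit:
{"method": "send_rows", "body": {
  "motion": [
    {"claw": 0.35, "slide": [0, 0, -20], "delta_rot": [0, 0, 0]},
    {"claw": 0.35, "slide": [0, 0, -50], "delta_rot": [0, 0, 0]},
    {"claw": 0.35, "slide": [0, 0, -90], "delta_rot": [0, 0, 0]},
    {"claw": 0.35, "slide": [20, -20, -130], "delta_rot": [0, 0, 0]},
    {"claw": 0.35, "slide": [60, -40, -150], "delta_rot": [0, 0, 0]}
  ]
}}

```text
time: 33.95
position: [0.5867, 0.0374, 0.3209]
tool_rot: [-0.133, 3.135, -0.001]
ft_force: [-0.1, 0.1, 2.3]
grip_width: 0.677
grip_force: 0.0
```

Emit:
{"method": "send_rows", "body": {
  "motion": [
    {"claw": 0.35, "slide": [30, -35, 0], "delta_rot": [0, 0, 0]},
    {"claw": 0.35, "slide": [60, -70, 0], "delta_rot": [0, 0, 0]},
    {"claw": 0.35, "slide": [90, -110, 0], "delta_rot": [0, 0, 0]},
    {"claw": 0.35, "slide": [90, -150, 0], "delta_rot": [0, 0, 0]},
    {"claw": 0.35, "slide": [90, -150, 0], "delta_rot": [0, 0, 0]}
  ]
}}

```text
time: 34.45
position: [0.5061, -0.127, 0.3187]
tool_rot: [-0.114, 3.139, -0.004]
ft_force: [0.3, -1.0, 0.7]
grip_width: 0.677
grip_force: 0.0
```

```bash
python3 -c "
from h import *
s=grab('scene','s5');t=grab('top','t5')
cv2.imwrite('pics/c8.png',cv2.vconcat([cv2.resize(s['color'][140:310,200:480],(480,291)),cv2.resize(t['color'][100:290,60:370],(480,294))]))"
```

```text
(no output)
```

View pics/c8.png

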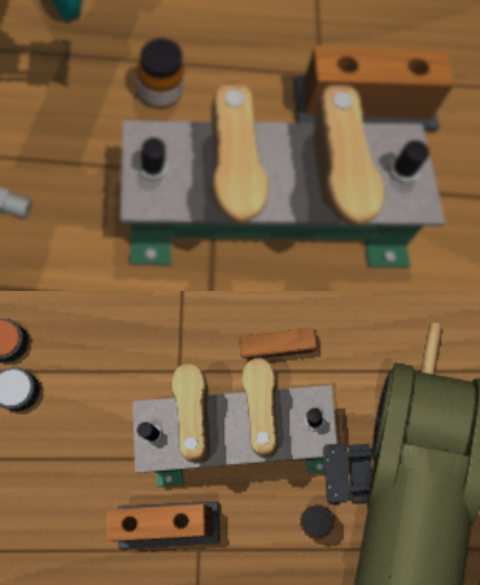

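Both lasts stand upright on the shelf between the two seated pins. The jar, hammer and brush are where they were, and no wooden last is left on the bench. Handing in.

```bash
python3 -c "
from h import *
print(ctrl.close_job())"
```

```text
the job is handed in; nothing more can be done
None
```

The job is handed in: both pins are pressed home with their collars flat on the shelf, both wooden lasts stand sole up on it, the jar, hammer and brush look unmoved in the last pictures, and it took about 35 s of the 200 s allowed; I have no verdict from the judging.

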